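# Prise open the roll case and kit the forming rolls

## Task

Prise the stiff lid of the shut roll case open with the thin blade tool, not with the fingers, take all the forming rolls out and put them in the tray, one to a pocket. Only when all of them are in, swing the tray's keeper bar fully shut over them; leave the case lid fully shut again, the blade lying flat on its rubber pad, and the other things on the bench undisturbed.

Things in the scene. Friction and masses are not known exactly. Their poses are not given: they have to be found in the camera images.
- case: Shallow clamshell case of dark sheet steel, 130 mm (its x) by 190 mm (its y), fixed to the bench. Origin at the centre of its underside; x points from the front (pry lip) side to the hinge side, z up. Inner floor 14 mm up; walls 4 mm thick, 46 mm high. From the middle of the front a 100 mm wide ledge stands out 20 mm (x -85 to -65 mm), its top 38 mm up.
- case_lid (a joint): Case lid, a hollow aluminium pan about 20 mm high, 0.15 kg, hinged along the case's far (+x) top edge; angle in rad, 0 shut, 1.95 wide open (stop). The hinge is stiff (needs about 1.5 to 2 N at the lip) and the lid stays at whatever angle it is left. Its flat outer top is 20 mm above the hinge plane when shut (66 mm above the bench).
- lid_hinge (a point): Middle of the lid's hinge axis (axis along the case's y), 65 mm from the case's centre, 46 mm above the bench; does not move with the lid.
- lid_lip (a point): Middle of the front edge, on the underside, of the pry lip: a 4 mm thick tongue, 100 mm wide, standing out 20 mm from the lid's front, 150 mm from the hinge axis. Shut, its underside is 48 mm up, which leaves a slot 10 mm high and 20 mm deep above the ledge of the case, closed at the back by the case wall. Moves with the lid.
- tray: Aluminium carrying tray fixed to the bench, base plate 64 mm (x) by 226 mm (y). Origin at the centre of its underside, z up. Four pockets in a row along y, centred at y -63, -21, +21 and +63 mm, each 39 mm (y) by 56 mm (x), floor 4 mm up, walls and dividers 3-4 mm thick with tops 24 mm up. Hinge post of the keeper at y +100 mm, catch with an upright stop plate at y -104 mm (64 mm high).
- keeper (a joint): Keeper bar of the tray: dark steel bar 12 mm wide, 214 mm long, underside 58 mm and top 66 mm above the bench, turning level about an upright hinge; angle in rad: 0 fully shut, lying along the tray above the pockets and against the stop plate of the catch; grows as it swings open towards the tray's -x side, to 1.6. It has friction (about 0.6 N at the knob) and stays where it is left.
- keeper_hinge (a point): Hinge axis of the keeper bar, over the post at the tray's +y end.
- keeper_knob (a point): Top centre of the upright black knob on the keeper bar: 14 mm in diameter, 30 mm tall, 172 mm from the hinge; top 96 mm above the bench.
- pad: Black rubber pad fixed to the bench, 240 mm (x) by 140 mm (y), 3 mm thick; origin at the centre of its underside.
- blade: Thin blade tool, 185 mm long, 0.11 kg, lying flat with its blade along +x. Origin on its underside, 60 mm from the handle's end, close below its centre of mass. Dark wooden handle from x -60 to +30 mm, 30 mm wide, 18 mm high; steel blade from x +30 to +125 mm, 24 mm wide, 3 mm thick (2 mm at the tip), its mid-plane 9 mm above the handle's underside.
- blade_tip (a point): Tip of the blade, 125 mm ahead of the tool's origin and 9 mm above its underside.
- roll0: Steel forming roll, 0.12 kg (one of two to four; None also if absent), starting in the case hub up: grooved disc 30 mm in diameter, 16 mm high, with a plain stub shaft (hub) 16 mm in diameter on top, 44 mm high in all. Origin at the centre of the disc's underside, z along the hub.
- roll1: Steel forming roll, 0.12 kg (one of two to four; None also if absent), starting in the case hub up: grooved disc 30 mm in diameter, 16 mm high, with a plain stub shaft (hub) 16 mm in diameter on top, 44 mm high in all. Origin at the centre of the disc's underside, z along the hub.
- roll2: Steel forming roll, 0.12 kg (one of two to four; None also if absent), starting in the case hub up: grooved disc 30 mm in diameter, 16 mm high, with a plain stub shaft (hub) 16 mm in diameter on top, 44 mm high in all. Origin at the centre of the disc's underside, z along the hub.
- roll3: Steel forming roll, 0.12 kg (one of two to four; None also if absent), starting in the case hub up: grooved disc 30 mm in diameter, 16 mm high, with a plain stub shaft (hub) 16 mm in diameter on top, 44 mm high in all. Origin at the centre of the disc's underside, z along the hub.
- flux_jar: Amber jar, 48 mm wide, 60 mm high. Not part of the job.
- mandrel_stub: Tapered dark steel mandrel on a foot, 44 mm wide, 90 mm high. Not part of the job.
- pickle_bowl: White bowl, 80 mm wide, 35 mm high. Not part of the job.
- steel_block: Steel bench block 60 x 60 x 20 mm. Not part of the job.
- hammer: Hammer, 200 mm long, lying. Not part of the job.
- polish_bar: Reddish polishing bar 90 x 40 x 30 mm. Not part of the job.
- pin_cup: Small grey cup, 50 mm wide, 55 mm high. Not part of the job.
There are look-alikes about, which are no part of the job. Leave any green or orange look-alike of the case alone.

How it is judged:
By the outcome, as a careful person would: the job done as asked, in the order asked, and still so for the second after the job is handed in, with the robot touching nothing.
Of roll0, roll1, roll2, roll3 only 2 to 4 are there at a start; the rules pass over those that are not, and their reading is None.
At some moment in a run one of roll0, roll1, roll2, roll3, blade may be knocked a few centimetres aside while the robot is not near it.
Once in a run the grip may slacken for a moment while it holds something.
It also fails if it takes over 210 s, if anything falls off the work surface, if the arm or the gripper's body presses on something with over 40 N, if the wrist force passes 120 N, or if a joint passes its speed limit or range.

## Robot

A 7-joint arm with a two-finger parallel gripper is mounted at the origin on the work surface. World frame = base frame: x ahead of the robot, y to its left, z up, the work surface at z = 0. Lengths are in m, angles in rad, forces in N, time in s.
With the tool pointing down it reaches from about 0.425 to 0.925 m from the base axis. Payload 6.8 kg.
Tool frame: the origin (TCP) lies between the finger pads; the fingertips stand r.tcp_to_tips ahead of it and the grasp point (between the pads) is the TCP (r.tcp_to_tips is the distance from the TCP to the fingertips, in m); z points along the fingers, y is the line along which they close (so a half turn about z gives the same grasp; the last joint's range is limited). The gripper opens to 85 mm and grips with 20 to 120 N. Pads are 22 mm wide; open, the fingers measure 114 mm over their backs; the gripper's body (76 mm by 85 mm) begins 54 mm behind the grasp point. The pads swing forward as they close: fully open they stand 13 mm farther back than shut.
Start: joints at [-1.342, 0.477, 0.022, 1.555, -0.011, 1.109, -0.083], TCP at [0.223, 0.637, 0.25] pointing down, gripper open.
Joint ranges: [-2.96, 2.96], [-0.34, 2.1], [-1.41, 1.46], [0.24, 2.44], [-1.37, 4.51], [0.17, 1.92], [-2.96, 2.96]. Speed limits (rad/s): [2.39, 2.39, 3.14, 3.14, 3.14, 3.14, 3.14].

## Interface

Orientations are given as a rotation vector (axis times angle).
In Python, from bench import r gives the robot as it stands.
- The arm moves only by the tool servo_tool, never from a script. Its argument "commands" is a list of rows, each a list of 2 entries, a list of its own where there are three numbers: the shift along the tool's x, y, z normalised to -1 to 1, where 1 is 250 mm, then the turn, a rotation vector about the tool's x, y, z normalised to -1 to 1, where 1 is 90 degrees. In form: [[[dx, dy, dz], [ax, ay, az]], ...]. A call has 1 to 20 rows; each row is the pose to reach, as a shift and turn from the pose commanded when the call began, along the tool's axes at that moment; what a row does not reach only later rows make up. A row lasts 1/10 s, in which the tool goes at most 50 mm and 8.59 degrees, less where a joint would pass 70% of its speed; a pose out of reach is approached as far as the arm can. A call with a number of a shift or a turn outside -1 to 1 is refused whole. A call with a gripper value outside its range is refused whole. "claw" is the closure, from 0 (fully open) to 1 (shut), set as the call begins (left out, the last holds). The fingers move at their own pace and stop on an object; "squeeze" is the grip in N (left out, the last holds). Time passes only in rows, so rows that repeat a pose let the fingers close. It gives the time, the measured TCP pose, the force, the opening and the grip force at its end, in the units of the state.
- r.get_obs(): the state, without advancing time (a new reading comes with each control period).
- r.grab_frame(name): name is "scene" or "side" or "wrist"; returns (picture, depth): 384x512x3 uint8, red, green, blue; 384x512 float32, m along the optical axis (not along the pixel's ray), 0 where there is no reading.
- r.camera_model(name): a dict with "fx", "fy", "cx", "cy" (pixels), "extrinsics" (4x4, takes a point from camera to world coordinates); the wrist camera has in their place "hand_eye" (4x4, takes a point from camera to tool coordinates, whose origin is the TCP and whose axes are the flange's). Camera axes: x right, y down, z forward; pixel columns grow to the right and rows downward; lengths in m; the calibration is good to about 2 mm. A picture is of the moment at which its call begins: read the wrist's pose just before it. camera_model takes no time and is no camera call.
- r.hand_in(): hands the job in; it is judged then, once.
Trained networks look in the newest picture that a camera, given by its name, has taken for a name from the list of things; names that differ only in an ending like _2 or _b are one class to them, and where a whole thing is asked for, a point or a joint stands for the part that bears it (a point fixed in the world has none). Each returns a list of dicts, best first, with "confidence" (0 to 1); they miss things now and then, are a little off and sometimes report something else, mostly with a low value. They report only what shows in the picture. A call takes as long as a camera call. They do not tell look-alikes from the thing itself.
- r.boxes_of(camera, target): "uv" ([column, row] in pixels, amid what is visible of it).
- r.mark_of(camera, target): "uv" ([column, row] in pixels: a listed point, or the origin of a listed thing).
The state is a dict: "clock": time; "joints": joint angles; "qvel": joint speeds; "tau": joint torques, N m; "tcp_pos": TCP position; "orientation": TCP orientation; "contact_force": force on the tool from outside, world axes, zero at the start; "moment": the same for the moment, N m; "grip_width": finger opening in m; "gripper_force": force on a finger pad.
Only numpy, scipy, OpenCV 4.12 (cv2) and the standard library are available. Lean on these libraries where they do the work, as an engineer would, in place of code of your own. Each camera call takes 0.05 s, during which the arm holds its last target. There are 200 camera calls.

## Working session

There is one attempt and no reset: what is moved stays moved. The work goes in short steps, Python scripts to look and compute and a tool call to move; the robot and the scene stay as the last step left them, time stands still between calls to the robot, and variables do not carry over. Pictures are saved under pics/ and viewed, at most 14 in all, crops included, and the job is handed in when it is done.

Besides the shell and the picture viewer there is one more tool, called after "Call:" by a JSON object that holds its "op" and its "data", one argument or row to a line. servo_tool: Moves the arm, as the interface text tells. Scaled input: -1 to 1 covers 250 mm each way for a shift and 90 degrees each way for a turn. Its arguments: {"type":"object","properties":{"commands":{"type":"array"},"claw":{"type":"number"},"squeeze":{"type":"number"}},"required":["commands"]}

```bash
ls; mkdir -p pics; python3 - <<'E'
from bench import r
import cv2,numpy as np
print(r.get_obs(), r.tcp_to_tips)
a=[]
for n in("scene","side"):
    p,d=r.grab_frame(n);cv2.imwrite(f"pics/{n}0.png",p[:,:,::-1]);np.savez(f"{n}0.npz",p=p,d=d)
    m=r.camera_model(n);print(n,{k:np.round(v,4).tolist() if k=='extrinsics' else v for k,v in m.items()})
    a.append(p)
cv2.imwrite("pics/both.png",cv2.resize(np.vstack(a),(512,768))[:,:,::-1])
print(r.camera_model("wrist"))
E
```

```text
pics
{'clock': 0.0, 'joints': array([-1.34207203,  0.47781009,  0.02231964,  1.55647766, -0.01152707,
        1.10929561, -0.0831114 ]), 'qvel': array([-0.00028827, -0.00114646,  0.00038279,  0.00038596, -0.00156288,
       -0.00103338,  0.00106192]), 'tau': array([-6.57759647e-04, -5.96445787e+01,  1.60744149e+00, -2.81198949e+01,
        1.23797043e-02,  9.58421471e-03,  6.58321355e-06]), 'tcp_pos': array([0.22288697, 0.63653318, 0.24930753]), 'orientation': array([-5.26525582e-01, -3.09694430e+00,  2.90852507e-03]), 'contact_force': array([-0.40220851, -0.46242364, -0.60731698]), 'moment': array([-0.01298055,  0.04446272, -0.01931653]), 'gripper_force': 0.0, 'grip_width': 0.08534068644026663} 0.019
scene {'fx': 428.4186975475214, 'fy': 428.4186975475214, 'cx': 258.10574450381, 'cy': 192.91240256772733, 'extrinsics': [[-0.5303, 0.5917, -0.6072, 1.1917], [0.8478, 0.3753, -0.3747, 0.4616], [0.0062, -0.7135, -0.7007, 0.928], [0.0, 0.0, 0.0, 1.0]]}
side {'fx': 487.6692468522618, 'fy': 487.6692468522618, 'cx': 258.2841690822659, 'cy': 186.71332849459722, 'extrinsics': [[-0.9913, -0.0747, 0.108, 0.2889], [-0.1305, 0.6548, -0.7445, 1.2899], [-0.0151, -0.7521, -0.6588, 1.2181], [0.0, 0.0, 0.0, 1.0]]}
{'fx': 279.34314015593077, 'fy': 279.34314015593077, 'cx': 258.91765991845995, 'cy': 188.25704586289464, 'hand_eye': array([[-1.04782976e-03, -9.44755429e-01, -3.27774437e-01,
         8.32989279e-02],
       [ 9.99999416e-01, -1.07673552e-03, -9.32880191e-05,
        -1.03687476e-03],
       [-2.64792015e-04, -3.27774343e-01,  9.44756005e-01,
        -1.24333307e-01],
       [ 0.00000000e+00,  0.00000000e+00,  0.00000000e+00,
         1.00000000e+00]])}
```

View pics/scene0.png

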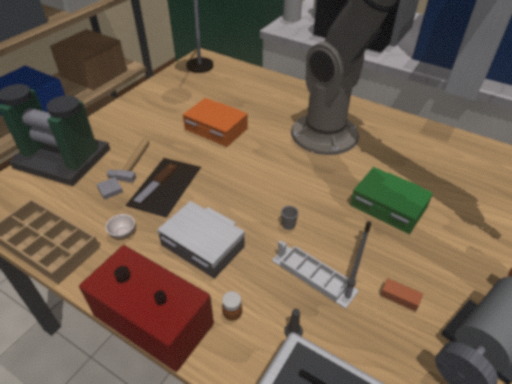

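View pics/side0.png

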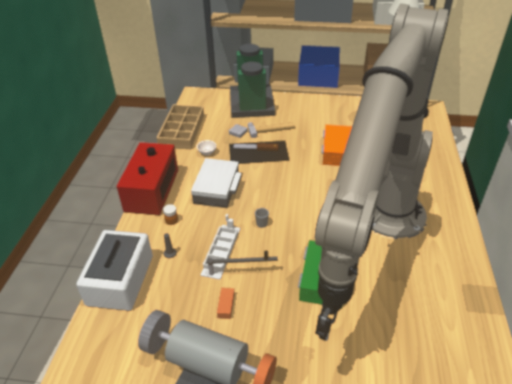

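The scene view shows the case with a white aluminium lid at about (202,235), the pad and blade at (163,188), and the tray at (315,270) with its keeper open at (360,260). It also shows the orange look-alike at (215,120), the green one at (392,198), the red box at (150,305) and a wooden compartment tray at (45,240). The case matches the description, since its sides are dark steel and its lid aluminium. Next I'll measure.

```bash
python3 - <<'E'
from h import *
W=[np.load(n+"1.npz") for n in("scene","side")]
def sel(w,x,y,z):
    w=w.reshape(-1,3);return w[(w[:,0]>x[0])&(w[:,0]<x[1])&(w[:,1]>y[0])&(w[:,1]<y[1])&(w[:,2]>z[0])&(w[:,2]<z[1])]
def big(P): # largest cluster on 3mm grid
    g=np.floor(P[:,:2]/.004).astype(int);o=g.min(0)-1;im=np.zeros(g.max(0)-o+2,np.uint8);im[tuple((g-o).T)]=1
    im2=cv2.dilate(im,np.ones((3,3)));n,l,s,_=cv2.connectedComponentsWithStats(im2);k=1+s[1:,4].argmax();return P[l[tuple((g-o).T)]==k]
for f in W:
    w=f['w']
    P=big(sel(w,(.5,.8),(-.15,.15),(.06,.072)));print("lid top",len(P),rect(P),P[:,2].mean())
    P=sel(w,(.5,.8),(-.15,.15),(.048,.056));print("lip",len(P),rect(big(P)))
    P=big(sel(w,(.4,.75),(.12,.4),(.018,.030)));print("tray",len(P),rect(P))
    P=big(sel(w,(.3,.75),(.12,.4),(.060,.074)));print("keeper",len(P),rect(P),P[:,2].mean())
    P=sel(w,(.3,.75),(.12,.4),(.09,.11));print("knob",len(P),P.mean(0) if len(P) else'')
    P=big(sel(w,(.3,.75),(-.4,-.2),(.015,.03)));print("handle",len(P),rect(P))
    P=sel(w,(.4,.75),(-.4,-.2),(.009,.0145));print("bladeish",len(P),rect(big(P)) if len(P) else '')
    s=f['p']; 
p=W[0]['p'];c=np.hstack([cv2.resize(p[140:290,100:250],(400,400),interpolation=2),cv2.resize(p[200:320,255:375],(400,400),interpolation=2)])
cv2.imwrite("pics/crop1.png",c[:,:,::-1])
E
```

```text
lid top 2812 (array([642.9, -53.4]), array([193.4, 134.4]), 87.2) 0.06709770503455217
lip 322 (array([687.5, -26.2]), array([107.8, 225.8]), 30.5)
tray 587 (array([567.7, 247.1]), array([217.5,  68. ]), 82.6)
keeper 312 (array([501.2, 335.2]), array([181.6,  18.8]), 8.7) 0.06775490095882686
knob 64 [0.593626   0.29554536 0.09360072]
handle 272 (array([ 528.7, -320.5]), array([185. ,  35.8]), 4.1)
bladeish 242 (array([ 529.3, -321. ]), array([183.4,  30.8]), 1.3)
lid top 1164 (array([643.8, -52.4]), array([200.5, 133.9]), 86.9) 0.06677229683258955
lip 192 (array([605. , -14.2]), array([213.1, 103.3]), 49.4)
tray 278 (array([567.2, 234.4]), array([197.6,  66.9]), 83.6)
keeper 318 (array([482.9, 329.4]), array([215.5,  24.4]), 9.7) 0.06639898271577482
knob 33 [0.54765637 0.30010395 0.09387305]
handle 149 (array([ 519. , -322.2]), array([163.2,  40.6]), 3.6)
bladeish 170 (array([ 543.9, -309.3]), array([ 64.5, 193.5]), 79.5)
```

View pics/crop1.png

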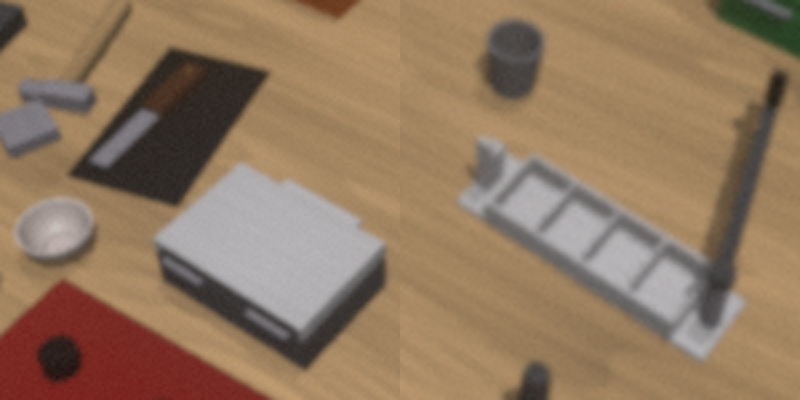

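The close crop shows the aluminium-lidded, dark-sided case with its pry lip facing the robot. The blade's handle is nearer the robot, and the tray's keeper is about 75° open.

What could be mistaken for each target (scene pixels):
- **Case:** grey-lidded (202,235), green (392,198), orange (215,120), red box (150,305). I choose (202,235).
- **Tray:** aluminium (315,270), wooden organiser (45,240). I choose (315,270).
- **Blade:** on the pad (163,188), hammer (125,170). I choose the pad.

First I'll move to above the blade.

```bash
python3 - <<'E'
from h import *
M=T();print(np.round(M,3))
print(delta([.47,.32,.28]))
for yaw in(np.pi/2,-np.pi/2,):print(yaw,delta([.45,-.32,.28],down(yaw)))
E
```

```text
[[-0.944  0.33   0.     0.223]
 [ 0.33   0.944 -0.     0.637]
 [-0.    -0.    -1.     0.25 ]
 [ 0.     0.     0.     1.   ]]
(array([-1.3514, -0.8707, -0.1187]), array([0., 0., 0.]))
1.5707963267948966 (array([-2.1219, -3.3133, -0.1187]), array([-0.    ,  0.    , -0.2144]))
-1.5707963267948966 (array([-2.1219, -3.3133, -0.1187]), array([0.    , 0.    , 1.7856]))
```

Call:
{"op": "servo_tool", "data": {
  "commands": [
    [[-1,-0.65,-0.12],[0,0,-0.214]],
    [[-1,-0.65,-0.12],[0,0,-0.214]],
    [[-1,-0.65,-0.12],[0,0,-0.214]],
    [[-1,-0.65,-0.12],[0,0,-0.214]],
    [[-1,-0.65,-0.12],[0,0,-0.214]],
    [[-1,-0.65,-0.12],[0,0,-0.214]],
    [[-1,-0.65,-0.12],[0,0,-0.214]]
  ]
}}

```text
clock: 1.8
tcp_pos: [0.4115, 0.394, 0.2815]
orientation: [0.02, 3.138, -0.003]
contact_force: [0.3, -0.1, 0.3]
grip_width: 0.0857
gripper_force: 0.0
```

Call:
{"op": "servo_tool", "data": {
  "commands": [
    [[-0.15,-1,0],[0,0,0]],
    [[-0.15,-1,0],[0,0,0]],
    [[-0.15,-1,0],[0,0,0]],
    [[-0.15,-1,0],[0,0,0]],
    [[-0.15,-1,0],[0,0,0]],
    [[-0.15,-1,0],[0,0,0]]
  ]
}}

```text
clock: 2.4
tcp_pos: [0.4435, 0.1443, 0.2806]
orientation: [0.017, 3.141, -0.003]
contact_force: [-0.4, 1.2, 0.4]
grip_width: 0.0854
gripper_force: 0.0
```

Call:
{"op": "servo_tool", "data": {
  "commands": [
    [[-0.05,-1,0],[0,0,0]],
    [[-0.05,-1,0],[0,0,0]],
    [[-0.05,-1,0],[0,0,0]],
    [[-0.05,-1,0],[0,0,0]],
    [[-0.05,-1,0],[0,0,0]],
    [[-0.05,-1,0],[0,0,0]]
  ]
}}

```text
clock: 3.0
tcp_pos: [0.4547, -0.1053, 0.2809]
orientation: [0.017, 3.14, -0.003]
contact_force: [-0.2, -0.1, 0.2]
grip_width: 0.0851
gripper_force: 0.0
```

Call:
{"op": "servo_tool", "data": {
  "commands": [
    [[0,-0.8,0],[0,0,0]],
    [[0,-0.8,0],[0,0,0]],
    [[0,-0.8,0],[0,0,0]],
    [[0,-0.8,0],[0,0,0]],
    [[0,-0.8,0],[0,0,0]],
    [[0,-0.8,0],[0,0,0]]
  ]
}}

```text
clock: 3.6
tcp_pos: [0.455, -0.2994, 0.28]
orientation: [-0.005, -3.141, 0.0]
contact_force: [0.3, 0.5, -0.7]
grip_width: 0.0855
gripper_force: 0.0
```

```bash
python3 - <<'E'
from h import *
print(np.round(T(),3),r.get_obs()['joints'],r.get_obs()['clock'])
p,d,m,E=grab("wrist","pics/w1.png");w=cloud(d,m,E);np.savez("w1.npz",p=p,w=w)
for t in("blade","blade_tip","pad","lid_lip"):
    for q in r.mark_of("wrist",t)[:2]:
        u,v=np.round(q['uv']).astype(int);print(t,u,v,q['confidence'],np.round(w[min(v,383),min(u,511)],3))
E
```

```text
[[-1.     0.003 -0.001  0.455]
 [ 0.003  1.    -0.    -0.299]
 [ 0.001 -0.    -1.     0.28 ]
 [ 0.     0.     0.     1.   ]] [-0.00815568  0.25427716  0.57473495  1.86400973 -0.15630322  1.06845873
  2.19537467] 3.6
blade 242 182 0.95 [ 0.494 -0.325  0.022]
blade_tip 247 255 0.75 [ 0.62  -0.321  0.014]
pad 258 193 0.9 [ 0.518 -0.302  0.004]
pad 174 255 0.25 [ 0.449 -0.344  0.282]
lid_lip 433 232 0.79 [ 0.566 -0.047  0.04 ]
```

View pics/w1.png

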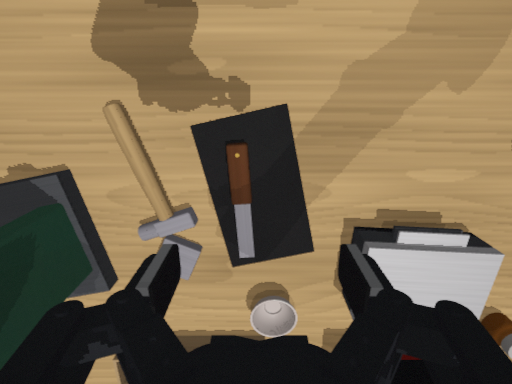

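The wrist view shows the blade on the pad, with its handle at (238,175) and tip at (247,255). The case lip is at (432,238), the hammer and block are on the left and the bowl is at (273,317). I'll fit the blade's pose.

```bash
python3 - <<'E'
from h import *
f=np.load("w1.npz");w=f['w'];p=f['p'].astype(int)
v,u=np.mgrid[:384,:512]
box=(u>215)&(u<262)&(v>130)&(v<265)
hm=box&(w[...,2]>.016)&(w[...,2]<.028)
P=w[hm];print("handle",len(P),rect(P),np.median(P[:,2]))
bm=box&(p.min(-1)>75)&(v>195);P2=w[bm];print("blade",len(P2),rect(P2),np.median(P2[:,2]))
a=P[:,:2].mean(0);b=P2[:,:2].mean(0);d=b-a;print(a,b,"yaw",np.degrees(np.arctan2(d[1],d[0])))
E
```

```text
handle 1272 (array([ 519.4, -328.2]), array([160. ,  30.1]), 3.5) 0.02175839977766708
blade 1293 (array([ 587.5, -335.4]), array([ 76. , 118.8]), 89.4) nan
[ 0.4828651  -0.33022331] [nan nan] yaw nan
```

```bash
python3 - <<'E'
from h import *
print(delta([.495,-.329,.027],down(np.radians(93.6))))
E
```

```text
(array([-0.1575, -0.1283,  1.013 ]), array([ 0.0005,  0.0002, -0.0387]))
```

Call:
{"op": "servo_tool", "data": {
  "commands": [
    [[-0.158,-0.128,0.1],[0,0,-0.039]],
    [[-0.158,-0.128,0.5],[0,0,-0.039]],
    [[-0.158,-0.128,0.8],[0,0,-0.039]],
    [[-0.158,-0.128,0.8],[0,0,-0.039]],
    [[-0.158,-0.128,0.8],[0,0,-0.039]],
    [[-0.158,-0.128,0.8],[0,0,-0.039]]
  ],
  "claw": 0.4,
  "squeeze": 100
}}

```text
clock: 4.45
tcp_pos: [0.4924, -0.3281, 0.0764]
orientation: [0.098, -3.133, -0.007]
contact_force: [0.6, 0.6, 1.1]
grip_width: 0.0516
gripper_force: 0.0
```

```bash
python3 - <<'E'
from h import *
print(delta([.495,-.329,.027],down(np.radians(93.6))))
p,d,m,E=grab("wrist");w=cloud(d,m,E)
for t in("blade","blade_tip"):
    for q in r.mark_of("wrist",t)[:1]:
        u,v=np.round(q['uv']).astype(int);print(t,u,v,q['confidence'],np.round(w[min(v,383),min(u,511)],3))
k=w[(w[...,2]>.017)&(w[...,2]<.026)&(w[...,0]<.52)&(abs(w[...,1]+.329)<.03)];print(len(k),rect(k))
E
```

```text
(array([-0.0116, -0.0053,  0.1975]), array([ 0.0028, -0.0042, -0.0003]))
blade 258 216 0.92 [ 0.491 -0.33   0.021]
blade_tip 258 350 0.83 [ 0.483 -0.331  0.137]
4726 (array([ 480. , -330.4]), array([81.5, 30.1]), 3.5)
```

Aligned, so I'll go down and grip.

Call:
{"op": "servo_tool", "data": {
  "commands": [
    [[0,-0.004,0.1],[0,0,0]],
    [[0,-0.004,0.197],[0,0,0]],
    [[0,-0.004,0.197],[0,0,0]],
    [[0,-0.004,0.197],[0,0,0]]
  ]
}}

```text
clock: 5.0
tcp_pos: [0.4954, -0.3325, 0.033]
orientation: [-0.095, 3.138, -0.002]
contact_force: [1.0, -0.2, -0.4]
grip_width: 0.0509
gripper_force: 0.0
```

Call:
{"op": "servo_tool", "data": {
  "commands": [
    [[0,0,0],[0,0,0]],
    [[0,0,0],[0,0,0]],
    [[0,0,0],[0,0,0]],
    [[0,0,0],[0,0,0]],
    [[0,0,0],[0,0,0]]
  ],
  "claw": 1,
  "squeeze": 100
}}

```text
clock: 5.5
tcp_pos: [0.4956, -0.3325, 0.0336]
orientation: [-0.095, 3.137, -0.001]
contact_force: [-2.1, 3.1, 11.4]
grip_width: 0.0265
gripper_force: 97.9
```

Call:
{"op": "servo_tool", "data": {
  "commands": [
    [[0,0,-0.3],[0,0,0]],
    [[0,0,-0.6],[0,0,0]],
    [[0,0,-0.8],[0,0,0]],
    [[0,0,-0.8],[0,0,0]],
    [[0,0,-0.8],[0,0,0]]
  ]
}}

```text
clock: 6.0
tcp_pos: [0.4974, -0.335, 0.2393]
orientation: [-0.093, 3.128, -0.01]
contact_force: [1.7, -0.9, -0.7]
grip_width: 0.0266
gripper_force: 99.8
```

```bash
python3 - <<'E'
from h import *
M=T();print(np.round(M,4))
p,d,m,E=grab("wrist","pics/w2.png");w=cloud(d,m,E)
t=(w-M[:3,3])@M[:3,:3] # tool coordinates
np.savez("w2.npz",p=p,w=w,t=t)
for n in("blade","blade_tip"):
    for q in r.mark_of("wrist",n)[:1]:
        u,v=np.round(q['uv']).astype(int);print(n,u,v,q['confidence'],np.round(t[min(v,383),min(u,511)],4))
for x in np.arange(.06,-.14,-.02):
    k=t[(abs(t[...,0]-x)<.004)&(abs(t[...,1])<.03)&(t[...,2]>-.03)&(t[...,2]<.04)]
    if len(k)>5:print(round(x,3),len(k),"y",k[:,1].min().round(4),k[:,1].max().round(4),"z",np.percentile(k[:,2],[5,50,95]).round(4))
E
```

```text
[[-0.9981 -0.0595  0.0128  0.4974]
 [-0.0596  0.9982 -0.0059 -0.335 ]
 [-0.0124 -0.0067 -0.9999  0.2393]
 [ 0.      0.      0.      1.    ]]
blade 259 241 0.74 [ 0.006  -0.0014  0.0114]
0.06 140 y -0.0139 0.0107 z [0.0138 0.0191 0.0248]
0.04 840 y -0.0165 0.0133 z [0.0107 0.0118 0.0131]
0.02 732 y -0.0167 0.0134 z [0.0109 0.0119 0.0131]
-0.0 974 y -0.0166 0.0133 z [-0.0241  0.0114  0.0126]
-0.02 550 y -0.0163 0.0128 z [0.0111 0.012  0.0129]
-0.04 242 y -0.0136 0.0099 z [0.0187 0.0194 0.0202]
-0.06 346 y -0.014 0.0097 z [0.0187 0.0196 0.0204]
```

View pics/w2.png

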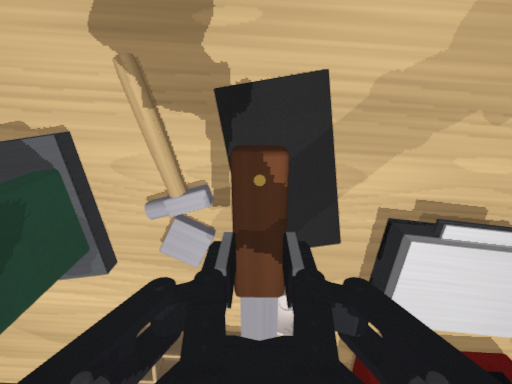

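The handle is held only by the lower 7 mm of the pads, because the TCP sat about 6 mm high. I'll set it down again and regrip deeper.

Call:
{"op": "servo_tool", "data": {
  "commands": [
    [[0,0,0.3],[0,0,0]],
    [[0,0,0.6],[0,0,0]],
    [[0,0,0.75],[0,0,0]],
    [[0,0,0.8],[0,0,0]],
    [[0,0,0.8],[0,0,0]],
    [[0,0,0.8],[0,0,0]]
  ]
}}

```text
clock: 6.75
tcp_pos: [0.4924, -0.3311, 0.0287]
orientation: [0.094, -3.135, -0.004]
contact_force: [-0.8, -0.6, -0.5]
grip_width: 0.0266
gripper_force: 162.4
```

Call:
{"op": "servo_tool", "data": {
  "commands": [
    [[0,0,0],[0,0,0]],
    [[0,0,0],[0,0,0]],
    [[0,0,0.01],[0,0,0]],
    [[0,0,0.016],[0,0,0]],
    [[0,0,0.016],[0,0,0]],
    [[0,0,0.016],[0,0,0]],
    [[0,0,0.016],[0,0,0]]
  ],
  "claw": 0.5
}}

```text
clock: 7.45
tcp_pos: [0.4945, -0.332, 0.0271]
orientation: [-0.095, 3.14, -0.0]
contact_force: [-0.0, 0.3, 0.3]
grip_width: 0.0426
gripper_force: 0.0
```

```bash
python3 - <<'E'
from h import *
print(np.round(T(),4),r.get_obs()['contact_force'],delta([.495,-.332,.025],down(np.radians(93.6))))
E
```

```text
[[-9.982e-01 -6.060e-02  2.000e-04  4.945e-01]
 [-6.060e-02  9.982e-01 -0.000e+00 -3.320e-01]
 [-2.000e-04 -1.000e-04 -1.000e+00  2.710e-02]
 [ 0.000e+00  0.000e+00  0.000e+00  1.000e+00]] [-0.01161179  0.30512578  0.27180741] (array([-0.0022, -0.0003,  0.0086]), array([-0.    ,  0.0001, -0.0014]))
```

Call:
{"op": "servo_tool", "data": {
  "commands": [
    [[0,0,0.009],[0,0,0]],
    [[0,0,0.009],[0,0,0]],
    [[0,0,0.009],[0,0,0]],
    [[0,0,0.009],[0,0,0]],
    [[0,0,0.009],[0,0,0]]
  ],
  "claw": 1,
  "squeeze": 110
}}

```text
clock: 7.95
tcp_pos: [0.495, -0.3325, 0.0258]
orientation: [-0.095, 3.139, -0.001]
contact_force: [-1.5, 1.5, 10.5]
grip_width: 0.0274
gripper_force: 108.5
```

Call:
{"op": "servo_tool", "data": {
  "commands": [
    [[0,0,-0.1],[0,0,0]],
    [[0,0,-0.3],[0,0,0]],
    [[0,0,-0.5],[0,0,0]],
    [[0,0,-0.5],[0,0,0]],
    [[0,0,-0.5],[0,0,0]],
    [[0,0,-0.5],[0,0,0]]
  ]
}}

```text
clock: 8.55
tcp_pos: [0.4936, -0.3311, 0.1483]
orientation: [0.096, -3.138, -0.002]
contact_force: [-1.0, -0.9, -1.7]
grip_width: 0.0272
gripper_force: 107.8
```

```bash
python3 - <<'E'
from h import *
M=T();print(np.round(M,4))
p,d,m,E=grab("wrist");w=cloud(d,m,E)
t=(w-M[:3,3])@M[:3,:3]
for x in np.arange(.07,-.14,-.02):
    k=t[(abs(t[...,0]-x)<.004)&(abs(t[...,1])<.03)&(t[...,2]>-.03)&(t[...,2]<.03)]
    if len(k)>5:print(round(x,3),len(k),"y",k[:,1].min().round(4),k[:,1].max().round(4),"z",np.percentile(k[:,2],[5,50,95]).round(4))
# case from scene cam, near lip
k=w[(w[...,2]>.045)&(w[...,2]<.058)&(w[...,0]>.53)&(w[...,0]<.6)&(abs(w[...,1]+.05)<.12)];print("lip",len(k),rect(k) if len(k)>3 else '',k[:,2].mean())
E
```

```text
[[-0.9981 -0.0609 -0.0022  0.4936]
 [-0.0609  0.9981  0.0015 -0.3311]
 [ 0.0021  0.0016 -1.      0.1483]
 [ 0.      0.      0.      1.    ]]
0.05 1003 y -0.0183 0.0112 z [0.003  0.0041 0.0053]
0.03 883 y -0.0176 0.0124 z [0.0031 0.0041 0.0055]
0.01 3023 y -0.0297 0.03 z [-0.0288 -0.0068  0.0073]
-0.01 842 y -0.0174 0.014 z [-0.0202  0.0038  0.0049]
-0.03 221 y -0.0152 0.014 z [0.0035 0.0043 0.0053]
-0.05 388 y -0.012 0.0115 z [0.0107 0.0115 0.0123]
lip 1079 (array([ 577.2, -121.8]), array([26.6, 71. ]), 17.1) 0.052067619929334286
```

```bash
python3 - <<'E'
from h import *
print(delta([.435,-.125,.17],down(np.radians(117))))
E
```

```text
(array([ 0.1832,  0.837 , -0.086 ]), array([ 0.0015, -0.0015, -0.2613]))
```

Call:
{"op": "servo_tool", "data": {
  "commands": [
    [[0.1,0.2,-0.086],[0,0,-0.06]],
    [[0.183,0.4,-0.086],[0,0,-0.15]],
    [[0.183,0.6,-0.086],[0,0,-0.22]],
    [[0.183,0.75,-0.086],[0,0,-0.261]],
    [[0.183,0.837,-0.086],[0,0,-0.261]],
    [[0.183,0.837,-0.086],[0,0,-0.261]],
    [[0.183,0.837,-0.086],[0,0,-0.261]],
    [[0.183,0.837,-0.086],[0,0,-0.261]],
    [[0.183,0.837,-0.086],[0,0,-0.261]]
  ]
}}

```text
clock: 9.5
tcp_pos: [0.4359, -0.1272, 0.171]
orientation: [0.729, -3.055, 0.001]
contact_force: [-0.0, -0.7, -1.1]
grip_width: 0.0273
gripper_force: 108.1
```

```bash
python3 - <<'E'
from h import *
M=T();print(np.round(M,4),r.get_obs()['joints'])
p,d,m,E=grab("wrist","pics/w3.png");w=cloud(d,m,E);np.savez("w3.npz",p=p,w=w)
for q in r.mark_of("wrist","lid_lip")[:2]+r.mark_of("wrist","blade_tip")[:2]:
    print(q,ray(q['uv'],.05,m,E))
k=w[(w[...,2]>.062)&(w[...,2]<.070)&(w[...,0]>.56)&(w[...,0]<.8)&(abs(w[...,1]+.05)<.13)];print("lid",len(k),rect(k))
k=w[(w[...,2]>.047)&(w[...,2]<.057)&(w[...,0]>.53)&(w[...,0]<.6)&(abs(w[...,1]+.05)<.07)];print("lip",len(k),rect(k) if len(k)>3 else '')
p,d,m,E=grab("side");w=cloud(d,m,E)
for q in r.mark_of("side","blade_tip")[:2]:
    u,v=np.round(q['uv']).astype(int);print(q,w[v-1:v+2,u-1:u+2].reshape(-1,3).round(3)[[0,4,8]])
cv2.imwrite("pics/s3.png",cv2.resize(p[130:230,180:310],(780,600),interpolation=2)[:,:,::-1])
E
```

```text
[[-8.924e-01 -4.513e-01 -7.000e-04  4.359e-01]
 [-4.513e-01  8.924e-01 -6.000e-04 -1.272e-01]
 [ 9.000e-04 -2.000e-04 -1.000e+00  1.710e-01]
 [ 0.000e+00  0.000e+00  0.000e+00  1.000e+00]] [-0.22737301  0.22841146  0.42884122  2.16650051 -0.13439369  0.77186379
  2.32731078]
{'uv': [268.8, 310.6], 'confidence': 0.89} [ 0.55890012 -0.05488858  0.05      ]
lid 1000 (array([ 636.1, -123. ]), array([ 39.9, 143.9]), 61.0)
lip 433 (array([571.2, -59.8]), array([82.3, 21.3]), 87.0)
{'uv': [239.7, 154.0], 'confidence': 0.58} [[ 0.593 -0.277  0.007]
 [ 0.59  -0.283 -0.002]
 [ 0.547 -0.072  0.157]]
```

View pics/w3.png

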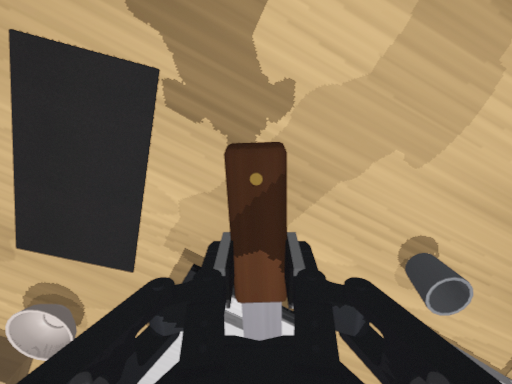

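```bash
python3 - <<'E'
from h import *
Rm=down(np.radians(116.8))
print(delta([.417,-.125,.0565],Rm));print(delta([.457,-.105,.0565],Rm))
E
```

```text
(array([0.0654, 0.0392, 0.459 ]), array([-0.    , -0.0001,  0.0012]))
(array([-0.1135,  0.0381,  0.4589]), array([-0.    , -0.0001,  0.0012]))
```

Call:
{"op": "servo_tool", "data": {
  "commands": [
    [[0.065,0.039,0.15],[0,0,0]],
    [[0.065,0.039,0.35],[0,0,0]],
    [[0.065,0.039,0.459],[0,0,0]],
    [[0.065,0.039,0.459],[0,0,0]],
    [[0.065,0.039,0.459],[0,0,0]],
    [[0.065,0.039,0.459],[0,0,0]],
    [[0.065,0.039,0.459],[0,0,0]]
  ]
}}

```text
clock: 10.45
tcp_pos: [0.4185, -0.1247, 0.058]
orientation: [-0.732, 3.052, -0.001]
contact_force: [-0.3, 0.1, 0.3]
grip_width: 0.0272
gripper_force: 108.0
```

```bash
python3 - <<'E'
from h import *
M=T();print(np.round(M[:3,3],4), delta([.457,-.105,.0565],down(np.radians(116.8))))
p,d,m,E=grab("side")
c=cv2.resize(p[150:220,190:280],(720,560),interpolation=2)
cv2.imwrite("pics/s4.png",c[:,:,::-1])
E
```

```text
[ 0.4185 -0.1247  0.058 ] (array([-0.1731,  0.0004,  0.0066]), array([-0.001 ,  0.0018,  0.0017]))
```

View pics/s4.png

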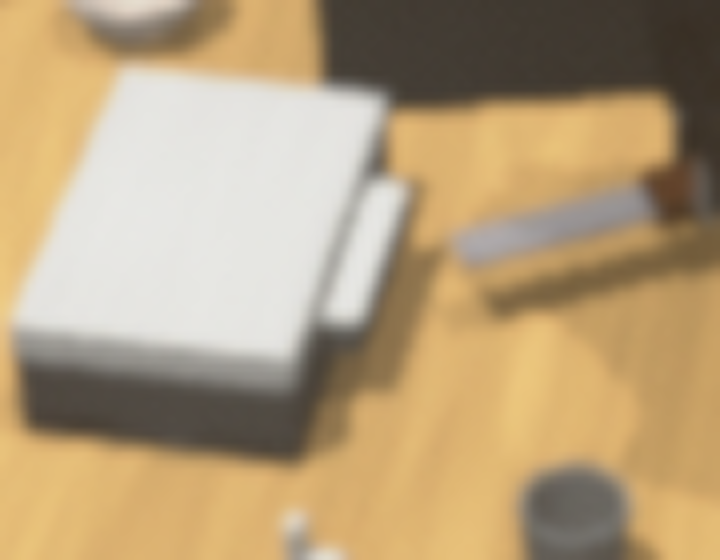

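The side crop shows the blade tip at (460,250) in the crop, level with the slot and heading under the lip at (370,250). I'll insert it.

Call:
{"op": "servo_tool", "data": {
  "commands": [
    [[-0.04,0,0.004],[0,0,0]],
    [[-0.08,0,0.004],[0,0,0]],
    [[-0.11,0,0.004],[0,0,0]],
    [[-0.14,0,0.004],[0,0,0]],
    [[-0.173,0,0.004],[0,0,0]],
    [[-0.173,0,0.004],[0,0,0]],
    [[-0.173,0,0.004],[0,0,0]],
    [[-0.173,0,0.004],[0,0,0]]
  ]
}}

```text
clock: 11.3
tcp_pos: [0.4551, -0.1051, 0.0554]
orientation: [0.732, -3.054, -0.0]
contact_force: [-0.2, -0.8, -1.5]
grip_width: 0.0283
gripper_force: 72.8
```

```bash
python3 - <<'E'
from h import *
M=T();print(np.round(M,4))
cx=np.array([np.cos(np.radians(-3)),np.sin(np.radians(-3)),0])
for th in [.05,.1,.2,.3,.4,.5,.6,.7,.8,.9,1.0]:
    P=M[:3,3]+cx*.15*(1-np.cos(th))+np.array([0,0,.15*np.sin(th)+.004]);print(th,delta(P))
E
```

```text
[[-8.915e-01 -4.530e-01 -7.000e-04  4.551e-01]
 [-4.530e-01  8.915e-01 -0.000e+00 -1.051e-01]
 [ 7.000e-04  3.000e-04 -1.000e+00  5.540e-02]
 [ 0.000e+00  0.000e+00  0.000e+00  1.000e+00]]
0.05 (array([-0.0006, -0.0004, -0.046 ]), array([0., 0., 0.]))
0.1 (array([-0.0025, -0.0015, -0.0759]), array([0., 0., 0.]))
0.2 (array([-0.0103, -0.0059, -0.1352]), array([0., 0., 0.]))
0.3 (array([-0.0231, -0.0133, -0.1933]), array([0., 0., 0.]))
0.4 (array([-0.0409, -0.0236, -0.2497]), array([0., 0., 0.]))
0.5 (array([-0.0634, -0.0366, -0.3037]), array([0., 0., 0.]))
0.6 (array([-0.0906, -0.0522, -0.3549]), array([0., 0., 0.]))
0.7 (array([-0.122 , -0.0703, -0.4026]), array([0., 0., 0.]))
0.8 (array([-0.1574, -0.0907, -0.4465]), array([0., 0., 0.]))
0.9 (array([-0.1964, -0.1132, -0.4862]), array([0., 0., 0.]))
1.0 (array([-0.2387, -0.1375, -0.5211]), array([0., 0., 0.]))
```

Call:
{"op": "servo_tool", "data": {
  "commands": [
    [[0,0,0],[0,0,0]],
    [[0,0,0],[0,0,0]],
    [[0,0,0],[0,0,0]],
    [[0,0,0],[0,0,0]]
  ],
  "claw": 1,
  "squeeze": 115
}}

```text
clock: 11.7
tcp_pos: [0.4556, -0.105, 0.0556]
orientation: [-0.732, 3.055, 0.0]
contact_force: [-0.4, -0.3, -0.4]
grip_width: 0.0271
gripper_force: 115.9
```

```bash
python3 - <<'E'
from h import *
M=T();print(np.round(M,4))
p,d,m,E=grab("wrist");w=cloud(d,m,E)
t=(w-M[:3,3])@M[:3,:3]
for x in np.arange(.07,-.14,-.02):
    k=t[(abs(t[...,0]-x)<.004)&(abs(t[...,1])<.03)&(t[...,2]>-.03)&(t[...,2]<.03)]
    if len(k)>5:print(round(x,3),len(k),"y",k[:,1].min().round(4),k[:,1].max().round(4),"z",np.percentile(k[:,2],[5,50,95]).round(4))
E
```

```text
[[-8.914e-01 -4.532e-01  0.000e+00  4.556e-01]
 [-4.532e-01  8.914e-01  1.000e-04 -1.050e-01]
 [-0.000e+00  0.000e+00 -1.000e+00  5.560e-02]
 [ 0.000e+00  0.000e+00  0.000e+00  1.000e+00]]
0.05 1015 y -0.0186 0.0116 z [0.003  0.0041 0.0055]
0.03 877 y -0.0179 0.0122 z [0.0031 0.0041 0.0054]
0.01 3318 y -0.0292 0.03 z [-0.0289 -0.0071  0.0077]
-0.01 808 y -0.0175 0.0138 z [-0.02    0.0038  0.0048]
-0.03 184 y -0.016 0.0132 z [0.0033 0.0043 0.0054]
-0.05 384 y -0.0122 0.0114 z [0.0106 0.0115 0.0123]
```

The grip slackened briefly but the blade hasn't moved in the fingers. Now I'll prise along the hinge arc.

Call:
{"op": "servo_tool", "data": {
  "commands": [
    [[0,0,-0.015],[0,0,0]],
    [[0,0,-0.03],[0,0,0]],
    [[-0.001,0,-0.046],[0,0,0]],
    [[-0.003,-0.002,-0.076],[0,0,0]],
    [[-0.006,-0.003,-0.105],[0,0,0]],
    [[-0.01,-0.006,-0.135],[0,0,0]],
    [[-0.016,-0.009,-0.165],[0,0,0]],
    [[-0.023,-0.013,-0.193],[0,0,0]],
    [[-0.032,-0.018,-0.222],[0,0,0]],
    [[-0.041,-0.024,-0.25],[0,0,0]],
    [[-0.052,-0.03,-0.277],[0,0,0]],
    [[-0.063,-0.037,-0.304],[0,0,0]],
    [[-0.063,-0.037,-0.304],[0,0,0]],
    [[-0.063,-0.037,-0.304],[0,0,0]]
  ]
}}

```text
clock: 13.15
tcp_pos: [0.4743, -0.1059, 0.1318]
orientation: [-0.732, 3.054, -0.0]
contact_force: [-0.9, 1.2, -0.4]
grip_width: 0.027
gripper_force: 116.2
```

```bash
python3 - <<'E'
from h import *
M=T();print(np.round(M,4))
p,d,m,E=grab("side");w=cloud(d,m,E)
c=cv2.resize(p[120:230,180:300],(655,600),interpolation=2)
cv2.imwrite("pics/s5.png",c[:,:,::-1])
E
```

```text
[[-8.913e-01 -4.535e-01  8.000e-04  4.743e-01]
 [-4.535e-01  8.913e-01  1.000e-04 -1.059e-01]
 [-8.000e-04 -2.000e-04 -1.000e+00  1.318e-01]
 [ 0.000e+00  0.000e+00  0.000e+00  1.000e+00]]
```

View pics/s5.png

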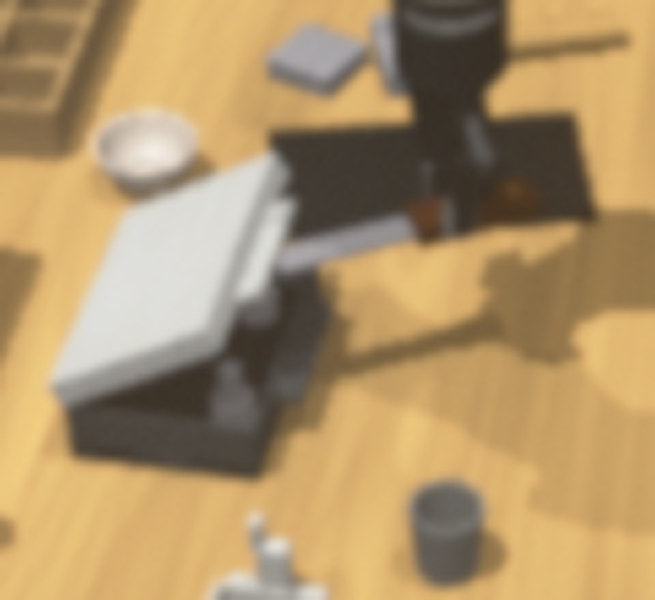

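The lid is about 0.5 rad up on the blade, and one roll shows inside. I'll keep following the arc with the blade tip under the lip.

```bash
python3 - <<'E'
from h import *
M=T();cx=np.array([np.cos(np.radians(-3)),np.sin(np.radians(-3)),0]);z=np.array([0,0,1.])
p0=.565
for ph in np.arange(.65,1.96,.1):
    P=M[:3,3]+.137*(cx*(np.cos(p0)-np.cos(ph))+z*(np.sin(ph)-np.sin(p0)));print(round(ph,2),delta(P)[0],P.round(3))
E
```

```text
0.65 [-0.023  -0.0133 -0.0382] [ 0.481 -0.106  0.141]
0.75 [-0.0536 -0.0309 -0.0801] [ 0.49  -0.107  0.152]
0.85 [-0.0877 -0.0505 -0.1182] [ 0.499 -0.107  0.161]
0.95 [-0.1249 -0.072  -0.1523] [ 0.51  -0.108  0.17 ]
1.05 [-0.1648 -0.095  -0.1819] [ 0.522 -0.108  0.177]
1.15 [-0.2071 -0.1194 -0.2067] [ 0.534 -0.109  0.183]
1.25 [-0.2514 -0.1449 -0.2265] [ 0.547 -0.11   0.188]
1.35 [-0.2971 -0.1713 -0.2411] [ 0.56  -0.11   0.192]
1.45 [-0.3439 -0.1982 -0.2504] [ 0.573 -0.111  0.194]
1.55 [-0.3912 -0.2255 -0.2543] [ 0.587 -0.112  0.195]
1.65 [-0.4386 -0.2529 -0.2526] [ 0.6   -0.113  0.195]
1.75 [-0.4857 -0.28   -0.2456] [ 0.614 -0.113  0.193]
1.85 [-0.5319 -0.3066 -0.2331] [ 0.627 -0.114  0.19 ]
1.95 [-0.5768 -0.3325 -0.2154] [ 0.64  -0.115  0.186]
```

Call:
{"op": "servo_tool", "data": {
  "commands": [
    [[-0.012,-0.007,-0.02],[0,0,0]],
    [[-0.023,-0.013,-0.038],[0,0,0]],
    [[-0.038,-0.022,-0.06],[0,0,0]],
    [[-0.054,-0.031,-0.08],[0,0,0]],
    [[-0.07,-0.04,-0.1],[0,0,0]],
    [[-0.088,-0.051,-0.118],[0,0,0]],
    [[-0.106,-0.061,-0.135],[0,0,0]],
    [[-0.125,-0.072,-0.152],[0,0,0]],
    [[-0.145,-0.083,-0.167],[0,0,0]],
    [[-0.165,-0.095,-0.182],[0,0,0]],
    [[-0.186,-0.107,-0.195],[0,0,0]],
    [[-0.207,-0.119,-0.207],[0,0,0]],
    [[-0.207,-0.119,-0.207],[0,0,0]],
    [[-0.207,-0.119,-0.207],[0,0,0]]
  ]
}}

```text
clock: 14.6
tcp_pos: [0.5341, -0.1091, 0.1834]
orientation: [-0.732, 3.054, -0.0]
contact_force: [0.0, -0.5, -1.0]
grip_width: 0.0271
gripper_force: 116.4
```

```bash
python3 - <<'E'
from h import *
M=T();print(np.round(M[:3,3],4))
p,d,m,E=grab("side");w=cloud(d,m,E)
c=cv2.resize(p[110:230,170:300],(650,600),interpolation=2)
cv2.imwrite("pics/s6.png",c[:,:,::-1])
p,d,m,E=grab("wrist");w=cloud(d,m,E)
t=(w-M[:3,3])@M[:3,:3]
for x in np.arange(.05,-.14,-.02):
    k=t[(abs(t[...,0]-x)<.004)&(abs(t[...,1])<.03)&(t[...,2]>-.03)&(t[...,2]<.03)]
    if len(k)>5:print(round(x,3),len(k),"y",k[:,1].min().round(4),k[:,1].max().round(4),"z",np.percentile(k[:,2],[5,50,95]).round(4))
E
```

```text
[ 0.5341 -0.1091  0.1834]
0.05 996 y -0.0185 0.0112 z [0.0032 0.0042 0.0055]
0.03 875 y -0.0177 0.0124 z [0.0032 0.0043 0.0056]
0.01 3337 y -0.03 0.03 z [-0.0289 -0.007   0.0077]
-0.01 781 y -0.0175 0.0139 z [-0.0198  0.004   0.005 ]
-0.03 160 y -0.0152 0.0133 z [0.0037 0.0045 0.0057]
-0.05 382 y -0.0121 0.0115 z [0.011  0.0117 0.0124]
```

View pics/s6.png

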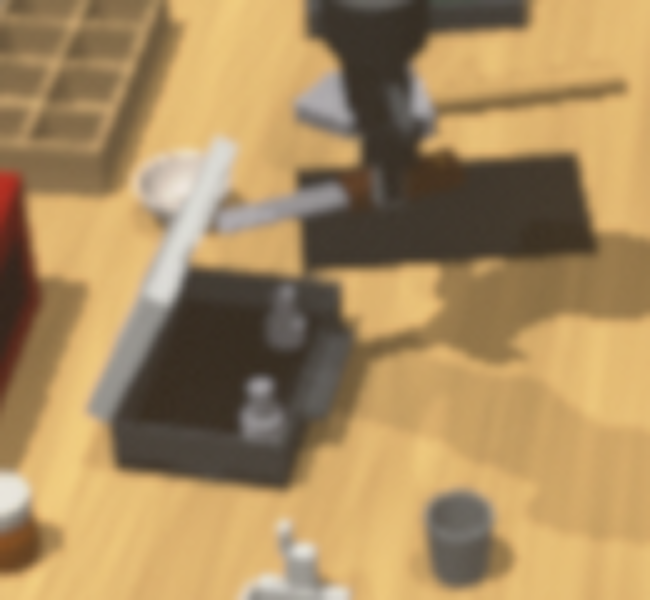

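The lid is past 1.1 rad, and two rolls show near the front of the case at (285,320) and (262,415) in the crop. I'll push on to wide open and back off.

Call:
{"op": "servo_tool", "data": {
  "commands": [
    [[-0.022,-0.013,-0.01],[0,0,0]],
    [[-0.044,-0.026,-0.02],[0,0,0]],
    [[-0.067,-0.039,-0.028],[0,0,0]],
    [[-0.09,-0.052,-0.034],[0,0,0]],
    [[-0.113,-0.065,-0.039],[0,0,0]],
    [[-0.137,-0.079,-0.044],[0,0,0]],
    [[-0.16,-0.092,-0.047],[0,0,0]],
    [[-0.184,-0.106,-0.048],[0,0,0]],
    [[-0.208,-0.12,-0.048],[0,0,0]],
    [[-0.232,-0.134,-0.046],[0,0,0]],
    [[-0.256,-0.148,-0.043],[0,0,0]],
    [[-0.279,-0.161,-0.039],[0,0,0]],
    [[-0.302,-0.174,-0.033],[0,0,0]],
    [[-0.325,-0.188,-0.027],[0,0,0]],
    [[-0.348,-0.201,-0.018],[0,0,0]],
    [[-0.366,-0.211,-0.01],[0,0,0]],
    [[-0.366,-0.211,-0.01],[0,0,0]],
    [[-0.366,-0.211,-0.01],[0,0,0]]
  ]
}}

```text
clock: 16.5
tcp_pos: [0.6389, -0.1146, 0.1856]
orientation: [0.732, -3.055, -0.0]
contact_force: [-0.0, 0.1, -0.6]
grip_width: 0.027
gripper_force: 116.4
```

Call:
{"op": "servo_tool", "data": {
  "commands": [
    [[0.06,0.03,0],[0,0,0]],
    [[0.2,0.1,0],[0,0,0]],
    [[0.35,0.15,0],[0,0,0]],
    [[0.5,0.15,0],[0,0,0]],
    [[0.6,0,0],[0,0,0.1]],
    [[0.6,-0.3,0],[0,0,0.2]],
    [[0.6,-0.5,0],[0,0,0.25]],
    [[0.55,-0.7,0],[0,0,0.25]],
    [[0.55,-0.7,0],[0,0,0.25]],
    [[0.55,-0.7,0],[0,0,0.25]],
    [[0.55,-0.7,0],[0,0,0.25]]
  ]
}}

```text
clock: 17.6
tcp_pos: [0.5952, -0.333, 0.1854]
orientation: [0.121, -3.138, -0.001]
contact_force: [-1.2, 0.5, -1.8]
grip_width: 0.027
gripper_force: 116.1
```

```bash
python3 - <<'E'
from h import *
M=T();print(np.round(M,4))
p,d,m,E=grab("scene","pics/sc2.png");w=cloud(d,m,E);np.savez("scene2.npz",p=p,w=w,E=E)
for i in range(4):
    for q in r.mark_of("scene","roll%d"%i)[:5]:
        u,v=np.round(q['uv']).astype(int);print(i,q['uv'],round(q['confidence'],2),ray(q['uv'],.014,m,E).round(3))
    break
# lid angle
k=w[(w[...,2]>.08)&(w[...,2]<.25)&(w[...,0]>.62)&(w[...,0]<.85)&(abs(w[...,1]+.05)<.12)]
print("lid",len(k),[(z,k[abs(k[:,2]-z)<.006][:,0].mean().round(4)) for z in(.09,.11,.13,.15,.17)])
print("pad",[ (q['confidence'],ray(q['uv'],.003,m,E)) for q in r.mark_of("scene","pad")[:1]])
E
```

```text
[[-9.970e-01 -7.710e-02 -9.000e-04  5.952e-01]
 [-7.710e-02  9.970e-01  5.000e-04 -3.330e-01]
 [ 9.000e-04  6.000e-04 -1.000e+00  1.854e-01]
 [ 0.000e+00  0.000e+00  0.000e+00  1.000e+00]]
0 [193.8, 226.8] 0.62 [ 0.612 -0.108  0.014]
0 [226.6, 243.0] 0.5 [0.61  0.004 0.014]
0 [394.2, 302.3] 0.33 [0.544 0.452 0.014]
lid 2277 [(0.09, np.float64(0.743)), (0.11, np.float64(0.7496)), (0.13, np.float64(0.8288)), (0.15, np.float64(0.7633)), (0.17, np.float64(0.7611))]
pad [(0.92, array([ 0.5240377 , -0.30599524,  0.003     ]))]
```

View pics/sc2.png

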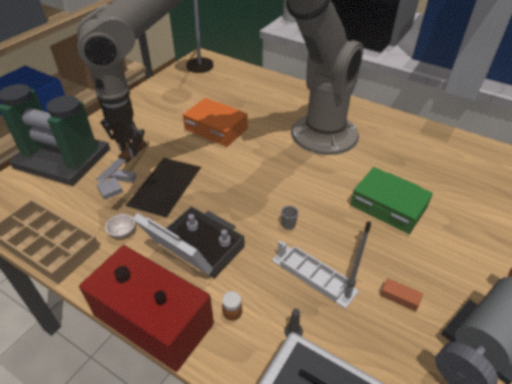

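The scene view shows the lid wide open, with rolls at (193,225) and (225,240), and an empty pad at (165,187). I'll put the blade back on the pad.

```bash
python3 - <<'E'
from h import *
print(delta([.493,-.318,.0262],down(np.radians(94.5))))
E
```

```text
(array([0.404 , 0.085 , 0.6386]), array([ 0.0008, -0.0001,  0.0003]))
```

Call:
{"op": "servo_tool", "data": {
  "commands": [
    [[0.2,0.085,0.1],[0,0,0]],
    [[0.404,0.085,0.25],[0,0,0]],
    [[0.404,0.085,0.42],[0,0,0]],
    [[0.404,0.085,0.52],[0,0,0]],
    [[0.404,0.085,0.6],[0,0,0]],
    [[0.404,0.085,0.61],[0,0,0]],
    [[0.404,0.085,0.61],[0,0,0]],
    [[0.404,0.085,0.61],[0,0,0]]
  ]
}}

```text
clock: 18.55
tcp_pos: [0.4945, -0.3198, 0.0348]
orientation: [-0.123, 3.137, -0.002]
contact_force: [0.2, -1.0, -1.1]
grip_width: 0.0272
gripper_force: 116.2
```

```bash
python3 - <<'E'
from h import *
print(T()[:3,3],delta([.493,-.318,.0262],down(np.radians(94.5))))
E
```

```text
[ 0.49451511 -0.31982543  0.03480773] (array([0.0055, 0.0078, 0.0344]), array([-0.0007,  0.0014, -0.0001]))
```

Call:
{"op": "servo_tool", "data": {
  "commands": [
    [[0,0,0.015],[0,0,0]],
    [[0,0,0.028],[0,0,0]],
    [[0,0,0.028],[0,0,0]],
    [[0,0,0.028],[0,0,0]],
    [[0,0,0.028],[0,0,0]]
  ]
}}

```text
clock: 19.05
tcp_pos: [0.4935, -0.3197, 0.0264]
orientation: [-0.122, 3.139, -0.0]
contact_force: [0.5, 0.6, -1.7]
grip_width: 0.027
gripper_force: 116.2
```

Call:
{"op": "servo_tool", "data": {
  "commands": [
    [[0,0,0],[0,0,0]],
    [[0,0,0],[0,0,0]],
    [[0,0,0],[0,0,0]],
    [[0,0,0],[0,0,0]],
    [[0,0,-0.1],[0,0,0]],
    [[0,0,-0.3],[0,0,0]],
    [[0,0,-0.5],[0,0,0]],
    [[0,0.2,-0.7],[0,0,0]],
    [[0,0.4,-0.9],[0,0,0]],
    [[-0.1,0.6,-0.9],[0,0,0]],
    [[-0.1,0.75,-0.9],[0,0,0]],
    [[-0.1,0.75,-0.9],[0,0,0]],
    [[-0.1,0.75,-0.9],[0,0,0]],
    [[-0.1,0.75,-0.9],[0,0,0]]
  ],
  "claw": 0.4
}}

```text
clock: 20.45
tcp_pos: [0.5037, -0.1307, 0.2514]
orientation: [-0.124, 3.139, -0.0]
contact_force: [-0.7, -1.0, -1.0]
grip_width: 0.0516
gripper_force: 0.0
```

```bash
python3 - <<'E'
from h import *
M=T();print(M.round(3))
p,d,m,E=grab("wrist","pics/w7.png");w=cloud(d,m,E);np.savez("w7.npz",p=p,w=w,E=E)
for n in("roll0","blade","blade_tip","pad"):
    for q in r.mark_of("wrist",n)[:5]:
        u,v=np.round(q['uv']).astype(int);print(n,q['uv'],round(q['confidence'],2),w[min(v,383),min(u,511)].round(3), ray(q['uv'],.014,m,E).round(3))
k=w[(w[...,2]>.050)&(w[...,2]<.064)&(w[...,0]>.575)&(w[...,0]<.72)&(abs(w[...,1]+.05)<.1)]
g=(k[:,:2]*1000/6).astype(int)
from scipy.cluster.hierarchy import fclusterdata
if len(k)>1:
    l=fclusterdata(k[:,:2],.01,'distance',method='single')
    for i in set(l):
        c=k[l==i]; print("hub",len(c),rect(c),c[:,2].mean().round(4)) if len(c)>8 else 0
E
```

```text
[[-0.997 -0.079  0.     0.504]
 [-0.079  0.997 -0.    -0.131]
 [-0.    -0.    -1.     0.251]
 [ 0.     0.     0.     1.   ]]
roll0 [338.1, 237.7] 0.88 [ 0.604 -0.014  0.031] [ 0.613 -0.008  0.014]
roll0 [263.1, 231.8] 0.6 [ 0.603 -0.119  0.031] [ 0.612 -0.118  0.014]
blade [119.8, 139.1] 0.7 [ 0.491 -0.309  0.022] [ 0.492 -0.313  0.014]
blade_tip [132.3, 225.6] 0.68 [ 0.617 -0.306  0.014] [ 0.616 -0.306  0.014]
pad [133.6, 154.9] 0.62 [ 0.515 -0.301  0.003] [ 0.512 -0.297  0.014]
pad [504.9, 219.6] 0.35 [0.57  0.234 0.005] [0.565 0.224 0.014]
hub 148 (array([611.6,  -8.3]), array([15.4, 15.5]), 71.0) 0.0574
hub 143 (array([ 615.2, -116.5]), array([15.1, 15.9]), 82.6) 0.0577
hub 88 (array([ 709.6, -118. ]), array([48.4,  5.7]), 86.6) 0.0509
```

View pics/w7.png

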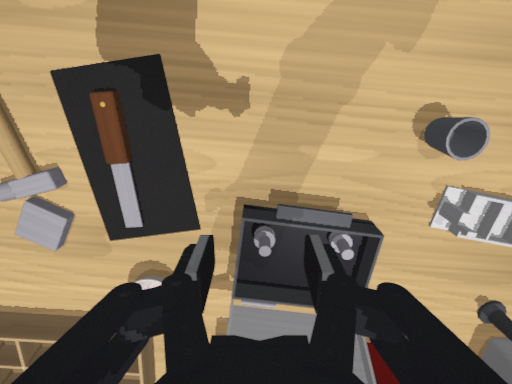

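The view shows the blade flat on the pad at (120,160). There are exactly two rolls in the case, at (264,238) and (343,243), with hub tops at 58 mm as expected. I'll take the one at y −0.008 first.

```bash
python3 - <<'E'
from h import *
print(delta([.6116,-.0083,.053],down(np.radians(94.5))))
E
```

```text
(array([-0.4694,  0.462 ,  0.7917]), array([-0.0003, -0.0004, -0.0021]))
```

Call:
{"op": "servo_tool", "data": {
  "commands": [
    [[-0.15,0.15,0.1],[0,0,0]],
    [[-0.3,0.3,0.2],[0,0,0]],
    [[-0.469,0.462,0.35],[0,0,0]],
    [[-0.469,0.462,0.5],[0,0,0]],
    [[-0.469,0.462,0.5],[0,0,0]],
    [[-0.469,0.462,0.5],[0,0,0]],
    [[-0.469,0.462,0.5],[0,0,0]],
    [[-0.469,0.462,0.5],[0,0,0]]
  ],
  "claw": 0.6,
  "squeeze": 60
}}

```text
clock: 21.5
tcp_pos: [0.6121, -0.0088, 0.1284]
orientation: [-0.117, 3.137, -0.001]
contact_force: [-0.2, 0.0, -0.3]
grip_width: 0.034
gripper_force: 0.0
```

```bash
cat >> h.py <<'E'
def hubs(w,x,y,z):
    from scipy.cluster.hierarchy import fclusterdata
    k=w[(w[...,2]>z[0])&(w[...,2]<z[1])&(w[...,0]>x[0])&(w[...,0]<x[1])&(w[...,1]>y[0])&(w[...,1]<y[1])]
    if len(k)<8: print("none",len(k));return
    if len(k)>3000:k=k[::len(k)//3000+1]
    l=fclusterdata(k[:,:2],.006,'distance',method='single')
    for i in set(l):
        c=k[l==i]
        if len(c)>8: print("hub",len(c),rect(c),c[:,2].mean().round(4))
E
python3 - <<'E'
from h import *
M=T();print(M.round(3)[:3,3],r.get_obs()['grip_width'])
p,d,m,E=grab("wrist");w=cloud(d,m,E);hubs(w,(.59,.66),(-.14,.03),(.052,.064))
print(delta([.6116,-.0083,.053],down(np.radians(94.5))))
E
```

```text
[ 0.612 -0.009  0.128] 0.034014662233594256
hub 375 (array([611.7,  -8. ]), array([15.6, 15.9]), 67.1) 0.0583
hub 434 (array([ 615. , -116.1]), array([15.9, 16.4]), 28.2) 0.058
(array([0.0033, 0.0006, 0.3018]), array([-0.0001,  0.0019, -0.0022]))
```

Call:
{"op": "servo_tool", "data": {
  "commands": [
    [[0,0,0.1],[0,0,0]],
    [[0,0,0.2],[0,0,0]],
    [[0,0,0.27],[0,0,0]],
    [[0,0,0.301],[0,0,0]],
    [[0,0,0.301],[0,0,0]],
    [[0,0,0.301],[0,0,0]],
    [[0,0,0.301],[0,0,0]]
  ]
}}

```text
clock: 22.25
tcp_pos: [0.6126, -0.0067, 0.0524]
orientation: [-0.122, 3.137, 0.0]
contact_force: [-0.1, -0.4, 0.9]
grip_width: 0.0342
gripper_force: 0.0
```

Call:
{"op": "servo_tool", "data": {
  "commands": [
    [[0,0,0],[0,0,0]],
    [[0,0,0],[0,0,0]],
    [[0,0,0],[0,0,0]],
    [[0,0,0],[0,0,0]]
  ],
  "claw": 1
}}

```text
clock: 22.65
tcp_pos: [0.6123, -0.0063, 0.052]
orientation: [-0.122, 3.138, 0.001]
contact_force: [-1.4, 0.3, 6.7]
grip_width: 0.014
gripper_force: 58.4
```

Call:
{"op": "servo_tool", "data": {
  "commands": [
    [[0,0,-0.1],[0,0,0]],
    [[0,0,-0.25],[0,0,0]],
    [[0,0,-0.45],[0,0,0]],
    [[0,0,-0.6],[0,0,0]],
    [[0,0,-0.6],[0,0,0]],
    [[0,0,-0.6],[0,0,0]]
  ]
}}

```text
clock: 23.25
tcp_pos: [0.6118, -0.0063, 0.2017]
orientation: [-0.123, 3.138, 0.001]
contact_force: [0.2, -0.1, -1.9]
grip_width: 0.0138
gripper_force: 58.7
```

```bash
python3 - <<'E'
from h import *
M=T();print(M.round(3)[:3,3])
w=np.load("w7.npz")['w']
print(delta([.53,.19,.22],down(np.radians(94.5))))
E
```

```text
[ 0.612 -0.006  0.202]
(array([ 0.2649,  0.8084, -0.0734]), array([ 0.0003,  0.0009, -0.0003]))
```

Call:
{"op": "servo_tool", "data": {
  "commands": [
    [[0.05,0.15,-0.07],[0,0,0]],
    [[0.1,0.32,-0.07],[0,0,0]],
    [[0.2,0.5,-0.07],[0,0,0]],
    [[0.26,0.65,-0.07],[0,0,0]],
    [[0.26,0.75,-0.07],[0,0,0]],
    [[0.26,0.81,-0.07],[0,0,0]],
    [[0.26,0.81,-0.07],[0,0,0]],
    [[0.26,0.81,-0.07],[0,0,0]],
    [[0.26,0.81,-0.07],[0,0,0]]
  ]
}}

```text
clock: 24.15
tcp_pos: [0.5316, 0.1879, 0.2182]
orientation: [0.117, -3.139, 0.002]
contact_force: [1.1, -0.5, -0.9]
grip_width: 0.014
gripper_force: 58.8
```

```bash
python3 - <<'E'
from h import *
M=T();print(M.round(3)[:3,3],r.get_obs()['grip_width'])
p,d,m,E=grab("wrist","pics/w8.png");w=cloud(d,m,E);np.savez("w8.npz",p=p,w=w,E=E)
for n in("tray","keeper_hinge","keeper_knob"):
    for q in r.mark_of("wrist",n)[:2]:
        u,v=np.round(q['uv']).astype(int);print(n,q['uv'],round(q['confidence'],2),w[min(v,383),min(u,511)].round(3), ray(q['uv'],.004,m,E).round(3))
P=w[(w[...,2]>.020)&(w[...,2]<.028)&(w[...,0]>.5)&(w[...,0]<.66)&(w[...,1]>.1)&(w[...,1]<.4)];print("walls",rect(P),len(P))
P=w[(w[...,2]>.060)&(w[...,2]<.074)&(w[...,0]>.35)&(w[...,0]<.63)&(w[...,1]>.25)&(w[...,1]<.42)];print("bar",len(P),rect(P))
t=(w-M[:3,3])@M[:3,:3];k=t[(abs(t[...,0])<.03)&(abs(t[...,1])<.012)&(t[...,2]>-.02)&(t[...,2]<.05)];print("held",len(k),rect(k),np.percentile(k[:,2],[1,50,99]))
E
```

```text
[0.532 0.188 0.218] 0.013977277353204413
tray [297.6, 191.2] 0.87 [0.565 0.239 0.005] [0.566 0.239 0.004]
tray [261.2, 227.8] 0.51 [0.523 0.187 0.197] [0.621 0.196 0.004]
keeper_hinge [395.0, 225.0] 0.85 [0.574 0.337 0.069] [0.604 0.375 0.004]
keeper_hinge [19.0, 212.2] 0.41 [ 0.61  -0.104  0.028] [ 0.622 -0.126  0.004]
keeper_knob [428.8, 57.1] 0.91 [0.412 0.315 0.095] [0.399 0.364 0.004]
walls (array([569.9, 239.1]), array([211.5,  64.7]), 83.0) 1799
bar 3399 (array([485.2, 324.8]), array([218.4,  20.2]), 9.9)
held 3402 (array([ 1.8, -0.1]), array([27.7, 23.9]), 0.7) [-0.01963811 -0.00225017  0.035776  ]
```

View pics/w8.png

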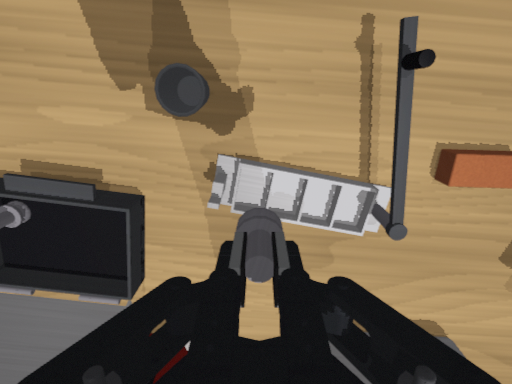

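The view shows the tray pockets at (250,182), (283,190), (318,198) and (353,207). The knob is at (420,58) and the hinge at (397,230). I'll refine the tray frame from the wall tops.

```bash
python3 - <<'E'
from h import *
f=np.load("w8.npz");w=f['w'];p=f['p']
best=None
sel=(w[...,2]>.0205)&(w[...,2]<.028)&(abs(w[...,0]-.568)<.06)&(abs(w[...,1]-.24)<.13)
P=w[sel][:,:2]
from scipy.optimize import differential_evolution
yc=np.array([-83.5,-42,0,42,83.5])/1000
def cost(q):
    a=q[2];ey=np.array([np.cos(a),np.sin(a)]);ex=np.array([np.sin(a),-np.cos(a)])
    d=P-q[:2];x=d@ex;y=d@ey
    # distance to nearest wall centreline (2 long sides at x=+-30, 5 cross walls)
    iny=np.maximum(abs(y)-.0855,0);inx=np.maximum(abs(x)-.032,0)
    dl=np.hypot(abs(abs(x)-.030),iny);dc=np.hypot(np.abs(y[:,None]-yc).min(1),inx)
    return np.minimum(np.minimum(dl,dc),.004).mean()
s=differential_evolution(cost,[(.55,.59),(.22,.26),(np.radians(78),np.radians(88))],seed=1,maxiter=150)
print(s.x[:2],np.degrees(s.x[2]),s.fun,len(P))
a=s.x[2];ey=np.array([np.cos(a),np.sin(a)])
for y in(-.063,-.021,.021,.063,.1):print(y,s.x[:2]+ey*y)
m=r.camera_model("wrist")
print([np.round(proj([*(s.x[:2]+ey*y),.004],m,f['E'])) for y in(-.063,-.021,.021,.063)])
E
```

```text
[0.56963527 0.2425456 ] 82.99045458394959 0.0011282751580068706 1742
-0.063 [0.56194708 0.18001647]
-0.021 [0.56707254 0.22170256]
0.021 [0.572198   0.26338864]
0.063 [0.57732346 0.30507473]
0.1 [0.58183874 0.34179818]
[array([252., 185.]), array([284., 191.]), array([316., 197.]), array([347., 203.])]
```

```bash
python3 - <<'E'
from h import *
print(delta([.562,.180,.0435],down(np.radians(94.5))))
E
```

```text
(array([-0.119 , -0.0456,  0.7003]), array([-0.0001,  0.    , -0.0017]))
```

Call:
{"op": "servo_tool", "data": {
  "commands": [
    [[-0.119,-0.046,0.1],[0,0,0]],
    [[-0.119,-0.046,0.3],[0,0,0]],
    [[-0.119,-0.046,0.45],[0,0,0]],
    [[-0.119,-0.046,0.45],[0,0,0]],
    [[-0.119,-0.046,0.45],[0,0,0]],
    [[-0.119,-0.046,0.45],[0,0,0]],
    [[-0.119,-0.046,0.45],[0,0,0]]
  ]
}}

```text
clock: 25.05
tcp_pos: [0.5632, 0.1817, 0.1084]
orientation: [-0.122, 3.135, 0.003]
contact_force: [-0.0, 0.3, -1.0]
grip_width: 0.0137
gripper_force: 58.8
```

```bash
python3 - <<'E'
from h import *
M=T();print(M[:3,3],delta([.562,.180,.0435],down(np.radians(94.5))),r.get_obs()['grip_width'])
E
```

```text
[0.56318173 0.1817168  0.10842136] (array([ 0.0062, -0.0069,  0.2597]), array([ 0.001 ,  0.0024, -0.0004])) 0.013738982400956837
```

Call:
{"op": "servo_tool", "data": {
  "commands": [
    [[0.002,-0.004,0.08],[0,0,0]],
    [[0.002,-0.004,0.15],[0,0,0]],
    [[0.002,-0.004,0.21],[0,0,0]],
    [[0.002,-0.004,0.25],[0,0,0]],
    [[0.002,-0.004,0.25],[0,0,0]],
    [[0.002,-0.004,0.25],[0,0,0]],
    [[0.002,-0.004,0.25],[0,0,0]]
  ]
}}

```text
clock: 25.75
tcp_pos: [0.5618, 0.1803, 0.0443]
orientation: [-0.122, 3.138, 0.001]
contact_force: [0.6, -0.1, -1.3]
grip_width: 0.014
gripper_force: 58.9
```

Call:
{"op": "servo_tool", "data": {
  "commands": [
    [[0,0,0],[0,0,0]],
    [[0,0,0],[0,0,0]],
    [[0,0,0],[0,0,0]],
    [[0,0,-0.1],[0,0,0]],
    [[0,0,-0.25],[0,0,0]],
    [[0,0,-0.4],[0,0,0]],
    [[0,-0.2,-0.6],[0,0,0]],
    [[-0.1,-0.4,-0.7],[0,0,0]],
    [[-0.1,-0.6,-0.7],[0,0,0]],
    [[0,-0.8,-0.7],[0,0,0]],
    [[0,-1,-0.7],[0,0,0]],
    [[0,-1,-0.7],[0,0,0]],
    [[0,-1,-0.7],[0,0,0]],
    [[0,-1,-0.7],[0,0,0]]
  ],
  "claw": 0.6
}}

```text
clock: 27.15
tcp_pos: [0.5806, -0.0696, 0.2187]
orientation: [-0.12, 3.139, 0.001]
contact_force: [0.4, 1.4, -0.6]
grip_width: 0.0337
gripper_force: 0.0
```

```bash
python3 - <<'E'
from h import *
M=T();print(M[:3,3])
p,d,m,E=grab("wrist");w=cloud(d,m,E)
hubs(w,(.57,.71),(-.14,.04),(.050,.064)); hubs(w,(.53,.6),(.15,.3),(.04,.054))
p,d,m,E=grab("side");w2=cloud(d,m,E);hubs(w2,(.53,.6),(.15,.3),(.04,.054))
print(delta([.615,-.1163,.13],down(np.radians(135))),delta([.615,-.1163,.13],down(np.radians(175))))
E
```

```text
[ 0.58063316 -0.06956201  0.21868785]
hub 193 (array([ 615.3, -116.5]), array([15.4, 15.5]), 52.7) 0.0578
hub 250 (array([562.2, 177.9]), array([16.5, 15.4]), 58.1) 0.0473
hub 17 (array([561.3, 180.6]), array([13.6, 17.1]), 14.6) 0.0481
(array([-0.1206, -0.2061,  0.3533]), array([ 6.000e-04,  1.000e-04, -4.492e-01])) (array([-0.1206, -0.2061,  0.3533]), array([ 5.000e-04,  3.000e-04, -8.936e-01]))
```

Roll A stands in pocket −63 with its hub top at 48 mm. Roll B is close to the side wall, so I'll turn the gripper to close along x.

Call:
{"op": "servo_tool", "data": {
  "commands": [
    [[0,-0.05,0.1],[0,0,0.09]],
    [[-0.05,-0.1,0.2],[0,0,0.19]],
    [[-0.1,-0.2,0.3],[0,0,0.28]],
    [[-0.12,-0.206,0.35],[0,0,0.38]],
    [[-0.12,-0.206,0.35],[0,0,0.47]],
    [[-0.12,-0.206,0.35],[0,0,0.56]],
    [[-0.12,-0.206,0.35],[0,0,0.66]],
    [[-0.12,-0.206,0.35],[0,0,0.75]],
    [[-0.12,-0.206,0.35],[0,0,0.85]],
    [[-0.12,-0.206,0.35],[0,0,0.94]],
    [[-0.12,-0.206,0.35],[0,0,1]],
    [[-0.12,-0.206,0.35],[0,0,1]],
    [[-0.12,-0.206,0.35],[0,0,1]],
    [[-0.12,-0.206,0.35],[0,0,1]]
  ]
}}

```text
clock: 28.65
tcp_pos: [0.6148, -0.1173, 0.1309]
orientation: [-2.13, -2.309, -0.0]
contact_force: [0.5, -0.6, -0.0]
grip_width: 0.0338
gripper_force: 0.0
```

```bash
python3 - <<'E'
from h import *
M=T();print(M.round(3),r.get_obs()['joints'])
p,d,m,E=grab("wrist");w=cloud(d,m,E);hubs(w,(.58,.66),(-.14,.03),(.052,.064))
print(delta([.6153,-.1165,.0535],down(np.radians(-2))))
E
```

```text
[[-0.081  0.997 -0.     0.615]
 [ 0.997  0.081  0.    -0.117]
 [ 0.    -0.    -1.     0.131]
 [ 0.     0.     0.     1.   ]] [-0.50374599  0.69487867  0.86519069  1.81978472 -0.64961352  0.93792764
  0.7332469 ]
hub 369 (array([ 614.6, -115.9]), array([15.5, 15.7]), 0.2) 0.0583
(array([0.0041, 0.0026, 0.3102]), array([ 0.0001, -0.0003,  0.0731]))
```

Call:
{"op": "servo_tool", "data": {
  "commands": [
    [[0.004,0,0.1],[0,0,0.07]],
    [[0.004,0,0.2],[0,0,0.073]],
    [[0.004,0,0.27],[0,0,0.073]],
    [[0.004,0,0.309],[0,0,0.073]],
    [[0.004,0,0.309],[0,0,0.073]],
    [[0.004,0,0.309],[0,0,0.073]],
    [[0.004,0,0.309],[0,0,0.073]]
  ]
}}

```text
clock: 29.4
tcp_pos: [0.6153, -0.1175, 0.0549]
orientation: [2.261, 2.179, 0.002]
contact_force: [0.1, 0.1, 0.2]
grip_width: 0.0344
gripper_force: 0.0
```

Call:
{"op": "servo_tool", "data": {
  "commands": [
    [[0,0,0],[0,0,0]],
    [[0,0,0],[0,0,0]],
    [[0,0,0],[0,0,0]],
    [[0,0,0],[0,0,0]]
  ],
  "claw": 1
}}

```text
clock: 29.8
tcp_pos: [0.615, -0.1172, 0.0546]
orientation: [2.261, 2.18, 0.001]
contact_force: [-0.8, 0.2, 5.6]
grip_width: 0.014
gripper_force: 58.6
```

Call:
{"op": "servo_tool", "data": {
  "commands": [
    [[0,0,-0.1],[0,0,0]],
    [[0,0,-0.25],[0,0,0]],
    [[0,0,-0.45],[0,0,0]],
    [[0,0,-0.6],[0,0,0]],
    [[0,0,-0.6],[0,0,0]],
    [[0,0,-0.6],[0,0,0]]
  ]
}}

```text
clock: 30.4
tcp_pos: [0.6147, -0.1167, 0.2041]
orientation: [2.261, 2.18, 0.002]
contact_force: [-0.8, 0.2, -2.2]
grip_width: 0.014
gripper_force: 58.9
```

```bash
python3 - <<'E'
from h import *
M=T();print(M.round(3)[:3,3])
for q in ([.592,.07,.2],[.572,.2635,.15],[.572,.2635,.045]):print(delta(q,down(np.radians(-2))))
E
```

```text
[ 0.615 -0.117  0.204]
(array([ 0.7432, -0.1179,  0.0168]), array([ 0.0007, -0.0004, -0.0009]))
(array([ 1.5136, -0.2262,  0.2172]), array([ 0.0007, -0.0004, -0.0009]))
(array([ 1.5133, -0.2266,  0.6372]), array([ 0.0007, -0.0004, -0.0009]))
```

Call:
{"op": "servo_tool", "data": {
  "commands": [
    [[0.15,-0.02,0],[0,0,0]],
    [[0.35,-0.05,0],[0,0,0]],
    [[0.55,-0.08,0],[0,0,0]],
    [[0.75,-0.11,0],[0,0,0]],
    [[0.95,-0.15,0],[0,0,0]],
    [[1,-0.226,0],[0,0,0]],
    [[1,-0.226,0],[0,0,0]]
  ]
}}

```text
clock: 31.1
tcp_pos: [0.5639, 0.1393, 0.2009]
orientation: [-2.251, -2.185, 0.007]
contact_force: [-0.4, 0.5, -2.2]
grip_width: 0.0137
gripper_force: 58.9
```

Call:
{"op": "servo_tool", "data": {
  "commands": [
    [[0.2,0,0],[0,0,0]],
    [[0.4,0,0.1],[0,0,0]],
    [[0.513,0,0.22],[0,0,0]],
    [[0.513,0,0.4],[0,0,0]],
    [[0.513,0,0.4],[0,0,0]],
    [[0.513,0,0.4],[0,0,0]],
    [[0.513,0,0.4],[0,0,0]]
  ]
}}

```text
clock: 31.8
tcp_pos: [0.5737, 0.2611, 0.1057]
orientation: [2.264, 2.175, 0.003]
contact_force: [-0.1, -0.4, -1.6]
grip_width: 0.0135
gripper_force: 58.9
```

```bash
python3 - <<'E'
from h import *
print(T()[:3,3],delta([.572,.2625,.046],down(np.radians(-2))),r.get_obs()['grip_width'])
E
```

```text
[0.57365048 0.26106058 0.10574264] (array([ 0.0054, -0.0074,  0.239 ]), array([ 0.0016, -0.0001, -0.0032])) 0.013481593872404914
```

Call:
{"op": "servo_tool", "data": {
  "commands": [
    [[0.003,-0.004,0.08],[0,0,0]],
    [[0.003,-0.004,0.15],[0,0,0]],
    [[0.003,-0.004,0.2],[0,0,0]],
    [[0.003,-0.004,0.236],[0,0,0]],
    [[0.003,-0.004,0.236],[0,0,0]],
    [[0.003,-0.004,0.236],[0,0,0]],
    [[0.003,-0.004,0.236],[0,0,0]]
  ]
}}

```text
clock: 32.5
tcp_pos: [0.5714, 0.2638, 0.0452]
orientation: [2.262, 2.18, 0.001]
contact_force: [0.8, 0.2, -1.4]
grip_width: 0.0139
gripper_force: 61.9
```

Call:
{"op": "servo_tool", "data": {
  "commands": [
    [[0,0,0],[0,0,0]],
    [[0,0,0],[0,0,0]],
    [[0,0,0],[0,0,0]],
    [[0,0,-0.1],[0,0,0]],
    [[0,0,-0.25],[0,0,0]],
    [[0,0,-0.4],[0,0,0]],
    [[-0.2,0,-0.6],[0,0,0]],
    [[-0.4,0,-0.8],[0,0,0]],
    [[-0.6,0,-0.9],[0,0,0]],
    [[-0.6,0,-0.9],[0,0,0]],
    [[-0.6,0,-0.9],[0,0,0]],
    [[-0.6,0,-0.9],[0,0,0]]
  ],
  "claw": 0.6
}}

```text
clock: 33.7
tcp_pos: [0.5658, 0.1131, 0.2706]
orientation: [-2.264, -2.177, -0.004]
contact_force: [0.0, 0.5, -0.8]
grip_width: 0.0341
gripper_force: 0.0
```

```bash
python3 - <<'E'
from h import *
M=T();print(M[:3,3].round(3))
a=[]
for n in("side","scene","wrist"):
    p,d,m,E=grab(n);w=cloud(d,m,E);print(n);hubs(w,(.53,.6),(.15,.33),(.04,.054));a.append(p)
    for q in r.mark_of(n,"roll0")[:4]+r.mark_of(n,"blade")[:1]:print(np.round(q['uv']),round(q['confidence'],2),ray(q['uv'],.01,m,E).round(3))
A=cv2.resize(a[0][120:290,170:300],(390,510),interpolation=2);B=cv2.resize(a[1][150:320,120:380],(400,510),interpolation=2)
cv2.imwrite("pics/c9.png",np.hstack([A,B])[:,:,::-1])
E
```

```text
[0.566 0.113 0.271]
side
hub 22 (array([571.2, 269.2]), array([12.7, 15.8]), 35.3) 0.047
hub 16 (array([559.6, 184. ]), array([12.9, 12.8]), 25.0) 0.0479
[230. 234.] 0.65 [0.551 0.178 0.01 ]
[220. 258.] 0.49 [0.565 0.286 0.01 ]
[268. 148.] 0.71 [ 0.478 -0.323  0.01 ]
scene
hub 40 (array([570.9, 270.8]), array([15.7, 14.1]), 52.0) 0.0476
hub 36 (array([560.8, 184.2]), array([15.1, 13.1]), 34.2) 0.0476
hub 11 (array([557.6, 151.1]), array([ 1.9, 19.3]), 89.2) 0.0445
[295. 258.] 0.64 [0.554 0.184 0.01 ]
[184. 251.] 0.48 [ 0.69 -0.08  0.01]
[320. 279.] 0.46 [0.577 0.268 0.01 ]
[164. 180.] 0.96 [ 0.504 -0.311  0.01 ]
wrist
hub 211 (array([571.4, 265. ]), array([15.3, 15.9]), 0.6) 0.0483
hub 146 (array([561.1, 179. ]), array([15. , 14.3]), 87.9) 0.0487
[259.  33.] 0.79 [0.571 0.265 0.01 ]
[253. 107.] 0.55 [0.56  0.179 0.01 ]
```

View pics/c9.png

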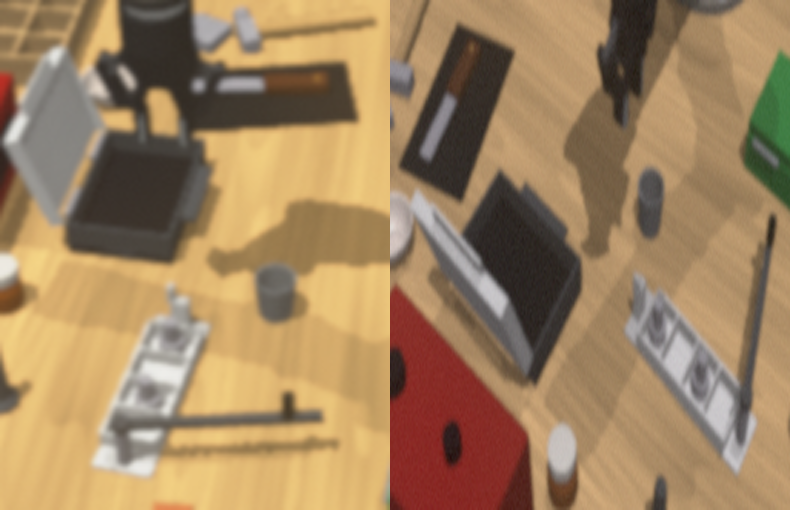

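Both rolls stand in pockets −63 and +21, the case is empty and the blade is on the pad. Now the keeper: I'll go above the knob with the gripper turned to yaw −80°.

```bash
python3 - <<'E'
from h import *
print(delta([.4124,.3135,.19],down(np.radians(-80))))
E
```

```text
(array([ 0.7743, -0.6401,  0.3175]), array([-0.00e+00,  5.00e-04,  8.66e-01]))
```

Call:
{"op": "servo_tool", "data": {
  "commands": [
    [[0.1,-0.1,0],[0,0,0.09]],
    [[0.2,-0.2,0],[0,0,0.18]],
    [[0.3,-0.3,0.1],[0,0,0.27]],
    [[0.4,-0.4,0.1],[0,0,0.36]],
    [[0.5,-0.5,0.2],[0,0,0.45]],
    [[0.65,-0.6,0.3],[0,0,0.54]],
    [[0.774,-0.64,0.317],[0,0,0.63]],
    [[0.774,-0.64,0.317],[0,0,0.72]],
    [[0.774,-0.64,0.317],[0,0,0.81]],
    [[0.774,-0.64,0.317],[0,0,0.866]],
    [[0.774,-0.64,0.317],[0,0,0.866]],
    [[0.774,-0.64,0.317],[0,0,0.866]],
    [[0.774,-0.64,0.317],[0,0,0.866]]
  ],
  "claw": 0.4,
  "squeeze": 40
}}

```text
clock: 35.45
tcp_pos: [0.4128, 0.3132, 0.1906]
orientation: [-3.129, -0.275, 0.0]
contact_force: [0.3, 0.5, 0.3]
grip_width: 0.0512
gripper_force: 0.0
```

```bash
python3 - <<'E'
from h import *
M=T();print(M.round(3),r.get_obs()['joints'].round(2))
p,d,m,E=grab("wrist");w=cloud(d,m,E)
hubs(w,(.36,.5),(.26,.38),(.088,.105))
for q in r.mark_of("wrist","keeper_knob")[:2]:print(q,ray(q['uv'],.096,m,E))
P=w[(w[...,2]>.060)&(w[...,2]<.071)&(w[...,0]>.35)&(w[...,0]<.62)&(w[...,1]>.25)&(w[...,1]<.42)];print("bar",len(P),rect(P))
E
```

```text
[[ 0.985  0.175 -0.     0.413]
 [ 0.175 -0.985  0.     0.313]
 [-0.    -0.    -1.     0.191]
 [ 0.     0.     0.     1.   ]] [-1.71  0.77  1.42  2.04 -0.86  1.14 -1.29]
hub 242 (array([412.9, 313.1]), array([13.8, 12.9]), 9.0) 0.0957
{'uv': [257.4, 199.1], 'confidence': 0.66} [0.41245743 0.31300032 0.096     ]
bar 2811 (array([469.4, 322.8]), array([187.6,  12.7]), 10.4)
```

Call:
{"op": "servo_tool", "data": {
  "commands": [
    [[0,0,0.1],[0,0,0]],
    [[0,0,0.25],[0,0,0]],
    [[0,0,0.36],[0,0,0]],
    [[0,0,0.392],[0,0,0]],
    [[0,0,0.392],[0,0,0]],
    [[0,0,0.392],[0,0,0]],
    [[0,0,0.392],[0,0,0]]
  ]
}}

```text
clock: 36.25
tcp_pos: [0.4135, 0.3136, 0.0938]
orientation: [-3.129, -0.273, -0.003]
contact_force: [-0.1, 0.2, 0.1]
grip_width: 0.0514
gripper_force: 0.0
```

Call:
{"op": "servo_tool", "data": {
  "commands": [
    [[0,0,0],[0,0,0]],
    [[0,0,0],[0,0,0]],
    [[0,0,0],[0,0,0]],
    [[0,0,0],[0,0,0]]
  ],
  "claw": 1
}}

```text
clock: 36.65
tcp_pos: [0.4129, 0.3134, 0.093]
orientation: [-3.129, -0.273, -0.0]
contact_force: [-2.4, 0.5, 5.8]
grip_width: 0.0124
gripper_force: 39.0
```

```bash
python3 - <<'E'
from h import *
M=T();print(M.round(4));H=np.array([.5818,.3418])
v=M[:2,3]-H;print(np.hypot(*v),np.degrees(np.arctan2(v[1],v[0])))
a0=np.arctan2(v[1],v[0]);L=.172;H=M[:2,3]-L*np.array([np.cos(a0),np.sin(a0)]);print(H)
for k in np.arange(0,76,6)[1:]:
    a=a0+np.radians(k);P=[*(H+L*np.array([np.cos(a),np.sin(a)])),M[2,3]]
    Rm=R.from_rotvec([0,0,np.radians(k)]).as_matrix()@M[:3,:3];print(k,*delta(P,Rm))
E
```

```text
[[ 9.849e-01  1.729e-01  2.000e-04  4.129e-01]
 [ 1.729e-01 -9.849e-01  7.000e-04  3.134e-01]
 [ 3.000e-04 -6.000e-04 -1.000e+00  9.300e-02]
 [ 0.000e+00  0.000e+00  0.000e+00  1.000e+00]]
0.17129215710482532 -170.44220853665007
[0.58249802 0.34191753]
6 [ 0.0033  0.0719 -0.    ] [ 0.     -0.     -0.0667]
12 [ 1.400e-02  1.431e-01 -1.000e-04] [ 0.000e+00 -1.000e-04 -1.333e-01]
18 [ 3.220e-02  2.128e-01 -1.000e-04] [ 1.e-04 -1.e-04 -2.e-01]
24 [ 5.750e-02  2.802e-01 -2.000e-04] [ 1.000e-04 -2.000e-04 -2.667e-01]
30 [ 8.980e-02  3.446e-01 -2.000e-04] [ 1.000e-04 -2.000e-04 -3.333e-01]
36 [ 1.286e-01  4.053e-01 -2.000e-04] [ 1.e-04 -3.e-04 -4.e-01]
42 [ 1.735e-01  4.616e-01 -2.000e-04] [ 1.000e-04 -3.000e-04 -4.667e-01]
48 [ 2.241e-01  5.129e-01 -3.000e-04] [ 2.000e-04 -3.000e-04 -5.333e-01]
54 [ 2.797e-01  5.586e-01 -3.000e-04] [ 2.e-04 -4.e-04 -6.e-01]
60 [ 3.398e-01  5.982e-01 -3.000e-04] [ 2.000e-04 -4.000e-04 -6.667e-01]
66 [ 4.038e-01  6.314e-01 -3.000e-04] [ 2.000e-04 -5.000e-04 -7.333e-01]
72 [ 4.708e-01  6.576e-01 -3.000e-04] [ 2.e-04 -5.e-04 -8.e-01]
```

Call:
{"op": "servo_tool", "data": {
  "commands": [
    [[0.003,0.036,0],[0,0,-0.033]],
    [[0.003,0.072,0],[0,0,-0.067]],
    [[0.014,0.143,0],[0,0,-0.133]],
    [[0.032,0.213,0],[0,0,-0.2]],
    [[0.058,0.28,0],[0,0,-0.267]],
    [[0.09,0.345,0],[0,0,-0.333]],
    [[0.129,0.405,0],[0,0,-0.4]],
    [[0.173,0.462,0],[0,0,-0.467]],
    [[0.224,0.513,0],[0,0,-0.533]],
    [[0.28,0.559,0],[0,0,-0.6]],
    [[0.28,0.559,0],[0,0,-0.6]],
    [[0.28,0.559,0],[0,0,-0.6]],
    [[0.28,0.559,0],[0,0,-0.6]]
  ]
}}

```text
clock: 37.95
tcp_pos: [0.5076, 0.1895, 0.0931]
orientation: [-2.664, -1.665, -0.006]
contact_force: [3.8, 5.1, -0.1]
grip_width: 0.0122
gripper_force: 41.7
```

```bash
python3 - <<'E'
from h import *
M=T();H=np.array([.5825,.3419]);v=M[:2,3]-H;a0=np.arctan2(v[1],v[0]);print(M[:3,3].round(4),np.hypot(*v),np.degrees(a0)%360,r.get_obs()['joints'].round(2))
y=np.degrees(np.arctan2(M[1,1],M[0,1]));print("yaw",y)
for d in(249,254,259,263,265):
    a=np.radians(d);P=[*(H+.172*np.array([np.cos(a),np.sin(a)])),.0935]
    print(d,*delta(P,down(np.radians(d-270))))
E
```

```text
[0.5076 0.1895 0.0931] 0.1697899926280889 243.8141688937239 [-1.18  0.7   0.98  2.05 -0.81  0.84 -0.17]
yaw -25.995731014573213
249 [-0.0062  0.0622 -0.0016] [ 0.0011 -0.0023 -0.0555]
254 [ 0.0016  0.1217 -0.0014] [ 0.0012 -0.0023 -0.1111]
259 [ 0.0146  0.1803 -0.0013] [ 0.0013 -0.0022 -0.1666]
263 [ 0.0286  0.2262 -0.0012] [ 0.0014 -0.0022 -0.2111]
265 [ 0.0368  0.2488 -0.0011] [ 0.0014 -0.0022 -0.2333]
```

Call:
{"op": "servo_tool", "data": {
  "commands": [
    [[0,0.062,0],[0,0,-0.056]],
    [[0.003,0.122,0],[0,0,-0.111]],
    [[0.015,0.18,0],[0,0,-0.167]],
    [[0.025,0.215,0],[0,0,-0.2]],
    [[0.03,0.235,0],[0,0,-0.215]],
    [[0.034,0.25,0],[0,0,-0.225]],
    [[0.034,0.25,0],[0,0,-0.225]],
    [[0.034,0.25,0],[0,0,-0.225]]
  ]
}}

```text
clock: 38.75
tcp_pos: [0.5611, 0.1739, 0.0927]
orientation: [-2.316, -2.101, 0.003]
contact_force: [-19.0, 14.5, 22.1]
grip_width: 0.0124
gripper_force: 44.2
```

```bash
python3 - <<'E'
from h import *
M=T();H=np.array([.5825,.3419]);v=M[:2,3]-H;a0=np.arctan2(v[1],v[0]);print(M[:3,3].round(4),np.hypot(*v),np.degrees(a0)%360,r.get_obs()['contact_force'])
E
```

```text
[0.5611 0.1739 0.0927] 0.16932420489767788 262.7411087836615 [-19.01272832  14.47780159  22.11712677]
```

The keeper is at its stop at 262.7°, where the tray axis puts shut at 263°. I'll release it, rise, and look.

Call:
{"op": "servo_tool", "data": {
  "commands": [
    [[0,0,0],[0,0,0]],
    [[0,0,0],[0,0,0]],
    [[0,0,0],[0,0,0]],
    [[0,0,-0.1],[0,0,0]],
    [[0,0,-0.25],[0,0,0]],
    [[0,0,-0.45],[0,0,0]],
    [[0,0,-0.65],[0,0,0]],
    [[0,0,-0.65],[0,0,0]],
    [[0,0,-0.65],[0,0,0]],
    [[0,0,-0.65],[0,0,0]]
  ],
  "claw": 0.6
}}

```text
clock: 39.75
tcp_pos: [0.5651, 0.1676, 0.2539]
orientation: [-2.331, -2.106, 0.003]
contact_force: [0.2, 0.4, -0.4]
grip_width: 0.034
gripper_force: 0.0
```

```bash
python3 - <<'E'
from h import *
M=T();print(M.round(3),r.get_obs()['joints'].round(2))
for n in("wrist","scene"):
    p,d,m,E=grab(n);w=cloud(d,m,E)
    P=w[(w[...,2]>.061)&(w[...,2]<.071)&(w[...,0]>.5)&(w[...,0]<.65)&(w[...,1]>.12)&(w[...,1]<.38)];print(n,"bar",len(P),rect(P))
    hubs(w,(.5,.63),(.1,.3),(.09,.1))
    if n=="scene":
        for z in(.06,.1,.14):
            k=w[(w[...,2]>z)&(w[...,2]<z+.04)&(w[...,0]>.72)&(w[...,0]<1)&(w[...,1]>-.2)&(w[...,1]<.08)];print(z,len(k),k.min(0).round(3) if len(k) else'',k.max(0).round(3) if len(k) else '')
        k=w[(w[...,2]>.03)&(w[...,0]>.78)&(w[...,0]<1)&(w[...,1]>-.25)&(w[...,1]<.15)];print("behind",len(k),k.min(0).round(3),k.max(0).round(3))
print(delta([.66,.03,.28],down(np.radians(90))))
E
```

```text
[[ 0.101  0.995 -0.002  0.565]
 [ 0.995 -0.101 -0.001  0.168]
 [-0.001 -0.002 -1.     0.254]
 [ 0.     0.     0.     1.   ]] [-1.16  0.53  1.08  1.81 -0.52  1.12  0.  ]
wrist bar 2073 (array([569.4, 233.4]), array([200.3,  17.9]), 84.3)
hub 147 (array([561.1, 172.2]), array([13.1, 12.6]), 83.7) 0.0963
scene bar 465 (array([569.7, 247.2]), array([220.3,  21.4]), 83.9)
hub 29 (array([560.5, 177.5]), array([10.8, 14.6]), 71.2) 0.096
0.06 694 [ 0.721 -0.15   0.06 ] [0.955 0.08  0.1  ]
0.1 5944 [ 0.734 -0.15   0.1  ] [0.954 0.08  0.14 ]
0.14 983 [ 0.748 -0.157  0.14 ] [0.9   0.047 0.18 ]
behind 9355 [ 0.78  -0.147  0.03 ] [0.955 0.148 0.155]
(array([-0.5092,  0.4338, -0.1059]), array([-1.8000e-03, -5.0000e-04, -1.0646e+00]))
```

The keeper is shut: the knob's angle of 262.98° agrees with the tray axis. Now I'll check the room behind the lid.

```bash
python3 - <<'E'
from h import *
p,d,m,E=grab("scene");w=cloud(d,m,E)
red=(p[...,0]>1.8*p[...,1])&(p[...,0]>60)&(w[...,0]>.72)&(abs(w[...,1])<.3)
k=w[red];print(len(k),np.percentile(k,[1,50,99],axis=0).round(3))
top=k[(k[:,2]>np.percentile(k[:,2],60)-.01)];print(np.histogram(k[:,2],bins=np.arange(.0,.18,.01)));
zt=np.median(k[k[:,2]>.09][:,2]);t=k[abs(k[:,2]-zt)<.008];print(zt,rect(t),t.min(0).round(3),t.max(0).round(3))
lid=w[(w[...,2]>.07)&(~red)&(w[...,0]>.7)&(w[...,0]<.8)&(abs(w[...,1]+.055)<.08)]
for z in np.arange(.08,.2,.02):
    c=lid[abs(lid[:,2]-z)<.005];print(round(z,2),len(c),np.percentile(c[:,0],[5,50,95]).round(3) if len(c) else '')
dk=w[(w[...,2]>zt+.01)&(w[...,2]<.2)&(w[...,0]>.79)&(w[...,0]<1)&(w[...,1]>-.25)&(w[...,1]<.1)];print("above box",len(dk),np.percentile(dk,[1,50,99],axis=0).round(3))
E
```

```text
9032 [[ 0.821 -0.137  0.018]
 [ 0.908  0.017  0.13 ]
 [ 0.954  0.114  0.135]]
(array([   1,  130,  210,  229,  227,  238,  244,  254,  249,  269,  265,
        273, 1963, 4411,   26,   43,    0]), array([0.  , 0.01, 0.02, 0.03, 0.04, 0.05, 0.06, 0.07, 0.08, 0.09, 0.1 ,
       0.11, 0.12, 0.13, 0.14, 0.15, 0.16, 0.17]))
0.13057079057171056 (array([886.6, -14.2]), array([257.9, 136.1]), 89.9) [ 0.818 -0.143  0.123] [0.955 0.115 0.138]
0.08 29 [0.736 0.74  0.745]
0.1 33 [0.744 0.748 0.753]
0.12 34 [0.75  0.755 0.76 ]
0.14 38 [0.757 0.762 0.766]
0.16 172 [0.759 0.766 0.772]
0.18 40 [0.757 0.76  0.763]
above box 308 [[ 0.87  -0.091  0.141]
 [ 0.885 -0.064  0.15 ]
 [ 0.899  0.046  0.153]]
```

Call:
{"op": "servo_tool", "data": {
  "commands": [
    [[-0.08,0.1,-0.18],[0,0,-0.09]],
    [[-0.16,0.2,-0.18],[0,0,-0.18]],
    [[-0.24,0.3,-0.18],[0,0,-0.27]],
    [[-0.32,0.4,-0.18],[0,0,-0.36]],
    [[-0.4,0.5,-0.18],[0,0,-0.45]],
    [[-0.48,0.6,-0.18],[0,0,-0.54]],
    [[-0.56,0.7,-0.18],[0,0,-0.63]],
    [[-0.64,0.8,-0.18],[0,0,-0.72]],
    [[-0.72,0.9,-0.18],[0,0,-0.81]],
    [[-0.8,0.966,-0.18],[0,0,-0.9]],
    [[-0.8,0.966,-0.18],[0,0,-1]],
    [[-0.8,0.966,-0.18],[0,0,-1]],
    [[-0.8,0.966,-0.18],[0,0,-1]],
    [[-0.8,0.966,-0.18],[0,0,-1]]
  ],
  "claw": 1
}}

```text
clock: 41.3
tcp_pos: [0.7856, -0.0545, 0.2995]
orientation: [-0.162, -3.137, -0.001]
contact_force: [0.1, 1.0, -0.7]
grip_width: 0.0001
gripper_force: 0.0
```

```bash
python3 - <<'E'
from h import *
M=T();print(M.round(3),r.get_obs()['joints'].round(2))
print(delta([.795,-.055,.165],down(np.radians(86))))
E
```

```text
[[-0.995  0.103 -0.001  0.786]
 [ 0.103  0.995  0.001 -0.054]
 [ 0.001  0.    -1.     0.3  ]
 [ 0.     0.     0.     1.   ]] [-0.33  0.71  0.6   1.19 -0.38  1.35  1.71]
(array([-0.0381,  0.0015,  0.5381]), array([ 0.0003, -0.0005, -0.0211]))
```

Call:
{"op": "servo_tool", "data": {
  "commands": [
    [[-0.038,0,0.02],[0,0,-0.02]],
    [[-0.038,0,0.15],[0,0,-0.02]],
    [[-0.038,0,0.3],[0,0,-0.02]],
    [[-0.038,0,0.42],[0,0,-0.02]],
    [[-0.038,0,0.5],[0,0,-0.02]],
    [[-0.038,0,0.538],[0,0,-0.02]],
    [[-0.038,0,0.538],[0,0,-0.02]],
    [[-0.038,0,0.538],[0,0,-0.02]],
    [[-0.038,0,0.538],[0,0,-0.02]]
  ]
}}

```text
clock: 42.2
tcp_pos: [0.7963, -0.0567, 0.1675]
orientation: [0.109, 3.137, -0.0]
contact_force: [0.1, -0.5, -0.5]
grip_width: -0.0
gripper_force: 0.0
```

```bash
python3 - <<'E'
from h import *
M=T();print(M[:3,3].round(4),r.get_obs()['contact_force'])
c=np.cos(np.radians(-3));s3=np.sin(np.radians(-3));H=np.array([.708,-.0565,.046]);cx=np.array([c,s3,0]);z=np.array([0,0,1.])
for deg,s in[(100,.098),(90,.096),(80,.096),(70,.096),(60,.098),(50,.1),(40,.102),(30,.105),(20,.11),(15,.112),(10,.115),(5,.115),(0,.115)]:
    t=np.radians(deg);n=.02+.011*np.sin(t)
    if deg>90:n=.0
    P=H+cx*(-s*np.cos(t)+n*np.sin(t))+z*(s*np.sin(t)+n*np.cos(t)); 
    if deg>90:P=np.array([.757,-.055,.14])
    P=P+z*.019;print(deg,delta(P)[0],P.round(3))
E
```

```text
[ 0.7963 -0.0567  0.1675] [ 0.08831064 -0.4676191  -0.52251997]
100 [ 0.1572 -0.004   0.0334] [ 0.757 -0.055  0.159]
90 [ 0.2283 -0.0215  0.0252] [ 0.739 -0.058  0.161]
80 [ 0.2975 -0.0227  0.0095] [ 0.722 -0.057  0.165]
70 [ 0.3696 -0.0239  0.0065] [ 0.704 -0.056  0.166]
60 [ 0.446  -0.0252  0.0101] [ 0.685 -0.055  0.165]
50 [ 0.5223 -0.0265  0.0289] [ 0.666 -0.054  0.16 ]
40 [ 0.5953 -0.0278  0.063 ] [ 0.647 -0.053  0.151]
30 [ 0.6652 -0.029   0.1097] [ 0.63  -0.052  0.14 ]
20 [ 0.7336 -0.0302  0.168 ] [ 0.613 -0.052  0.125]
15 [ 0.7618 -0.0306  0.2035] [ 0.606 -0.051  0.116]
10 [ 0.7907 -0.0311  0.2415] [ 0.599 -0.051  0.107]
5 [ 0.8039 -0.0314  0.284 ] [ 0.595 -0.051  0.096]
0 [ 0.8131 -0.0315  0.3276] [ 0.593 -0.05   0.085]
```

Call:
{"op": "servo_tool", "data": {
  "commands": [
    [[0.05,-0.002,0.02],[0,0,0]],
    [[0.1,-0.003,0.03],[0,0,0]],
    [[0.13,-0.004,0.03],[0,0,0]],
    [[0.16,-0.005,0.03],[0,0,0]],
    [[0.19,-0.01,0.028],[0,0,0]],
    [[0.228,-0.02,0.025],[0,0,0]],
    [[0.26,-0.02,0.017],[0,0,0]],
    [[0.3,-0.022,0.01],[0,0,0]],
    [[0.335,-0.023,0.008],[0,0,0]],
    [[0.37,-0.024,0.007],[0,0,0]],
    [[0.41,-0.025,0.009],[0,0,0]],
    [[0.446,-0.025,0.01],[0,0,0]],
    [[0.485,-0.026,0.02],[0,0,0]],
    [[0.522,-0.026,0.029],[0,0,0]],
    [[0.56,-0.027,0.045],[0,0,0]],
    [[0.595,-0.028,0.063],[0,0,0]],
    [[0.595,-0.028,0.063],[0,0,0]],
    [[0.595,-0.028,0.063],[0,0,0]]
  ]
}}

```text
clock: 44.0
tcp_pos: [0.646, -0.0531, 0.1496]
orientation: [-0.109, -3.139, -0.0]
contact_force: [0.2, -0.4, 0.6]
grip_width: 0.0
gripper_force: 0.0
```

Call:
{"op": "servo_tool", "data": {
  "commands": [
    [[0.035,0,0.022],[0,0,0]],
    [[0.07,0,0.047],[0,0,0]],
    [[0.105,0,0.075],[0,0,0]],
    [[0.139,0,0.105],[0,0,0]],
    [[0.167,0,0.14],[0,0,0]],
    [[0.195,0,0.178],[0,0,0]],
    [[0.209,0,0.22],[0,0,0]],
    [[0.218,0,0.255],[0,0,0]],
    [[0.218,0,0.268],[0,0,0]],
    [[0.218,0,0.272],[0,0,0]],
    [[0.218,0,0.272],[0,0,0]],
    [[0.218,0,0.272],[0,0,0]]
  ]
}}

```text
clock: 45.2
tcp_pos: [0.5915, -0.0494, 0.0846]
orientation: [-0.111, -3.138, -0.005]
contact_force: [-14.2, 3.4, 36.8]
grip_width: 0.0
gripper_force: 18.3
```

```bash
python3 - <<'E'
from h import *
M=T();print(M[:3,3].round(4),r.get_obs()['contact_force'])
p,d,m,E=grab("side");w=cloud(d,m,E)
for x0,x1 in((.56,.576),(.59,.62),(.62,.65),(.66,.69)):
    k=w[(w[...,0]>x0)&(w[...,0]<x1)&(w[...,1]>-.14)&(w[...,1]<.03)&(w[...,2]>.03)&(w[...,2]<.1)];print(x0,len(k),np.percentile(k[:,2],[10,50,90]).round(4))
E
```

```text
[ 0.5915 -0.0494  0.0846] [-14.23936161   3.41868323  36.78456575]
0.56 108 [0.0394 0.0518 0.0572]
0.59 150 [0.0637 0.0681 0.0757]
0.62 210 [0.0638 0.0669 0.0702]
0.66 237 [0.0635 0.0672 0.0712]
```

The lid is pressed down flat, with its top at 67 mm. I'll rise, back away and check everything.

Call:
{"op": "servo_tool", "data": {
  "commands": [
    [[0,0,-0.1],[0,0,0]],
    [[0,0,-0.3],[0,0,0]],
    [[0.1,0,-0.5],[0,0,0]],
    [[0.3,0,-0.7],[0,0,0]],
    [[0.5,0,-0.8],[0,0,0]],
    [[0.5,0,-0.8],[0,0,0]],
    [[0.5,0,-0.8],[0,0,0]],
    [[0.5,0,-0.8],[0,0,0]]
  ]
}}

```text
clock: 46.05
tcp_pos: [0.4676, -0.0402, 0.2821]
orientation: [0.108, 3.138, 0.002]
contact_force: [0.4, -0.3, 1.0]
grip_width: 0.0001
gripper_force: 0.0
```

```bash
python3 - <<'E'
from h import *
M=T();print(M[:3,3].round(3))
a=[]
for n in("scene","side","wrist"):
    p,d,m,E=grab(n);w=cloud(d,m,E);a.append(p);print(n)
    k=w[(abs(w[...,0]-.643)<.09)&(abs(w[...,1]+.053)<.11)&(w[...,2]>.055)&(w[...,2]<.12)]
    for lo,hi in((.585,.61),(.63,.66),(.675,.7)):
        c=k[(k[:,0]>lo)&(k[:,0]<hi)];print(lo,len(c),np.median(c[:,2]).round(4) if len(c) else '')
    P=w[(w[...,2]>.061)&(w[...,2]<.071)&(w[...,0]>.5)&(w[...,0]<.65)&(w[...,1]>.12)&(w[...,1]<.38)];print("bar",rect(P) if len(P)>9 else'')
    hubs(w,(.53,.6),(.15,.33),(.04,.054));hubs(w,(.5,.63),(.1,.3),(.09,.1))
    k=w[(w[...,2]>.017)&(w[...,2]<.026)&(w[...,0]<.53)&(w[...,0]>.42)&(abs(w[...,1]+.315)<.04)];print("handle",len(k),rect(k) if len(k)>9 else '')
A=cv2.resize(a[0][120:320,80:400],(640,400),interpolation=2)
cv2.imwrite("pics/fin.png",A[:,:,::-1])
E
```

```text
[ 0.468 -0.04   0.282]
scene
0.585 507 0.0672
0.63 649 0.0671
0.675 579 0.067
bar (array([568.6, 247.7]), array([220.8,  22.8]), 83.8)
hub 29 (array([574.3, 270.3]), array([14.8, 10.1]), 85.3) 0.0469
hub 24 (array([563.1, 183.7]), array([14.7,  8.7]), 82.0) 0.0468
hub 26 (array([560. , 176.8]), array([13.6, 12.8]), 36.3) 0.0964
handle 192 (array([ 480.3, -316.4]), array([98.2, 31.8]), 7.2)
side
0.585 244 0.0667
0.63 288 0.0667
0.675 237 0.0668
bar (array([569.9, 246.1]), array([218.1,  19.8]), 83.9)
hub 10 (array([566.8, 271.2]), array([14.4,  3.9]), 81.2) 0.0464
hub 17 (array([559.5, 175.6]), array([15.1, 11.6]), 63.0) 0.0954
handle 102 (array([ 482.7, -317.2]), array([100.2,  37.4]), 12.6)
wrist
0.585 1367 0.0668
0.63 402 0.0668
0.675 38 0.067
bar (array([569. , 211.9]), array([160.3,  19.8]), 84.0)
hub 77 (array([557.4, 177.2]), array([ 8. , 14.5]), 7.9) 0.0465
hub 87 (array([568.1, 263.6]), array([ 8.4, 16.1]), 6.8) 0.0464
hub 129 (array([561.3, 170.5]), array([14.1, 13.2]), 8.0) 0.0955
handle 1331 (array([ 479.4, -323.1]), array([90.1, 31.2]), 7.6)
```

View pics/fin.png

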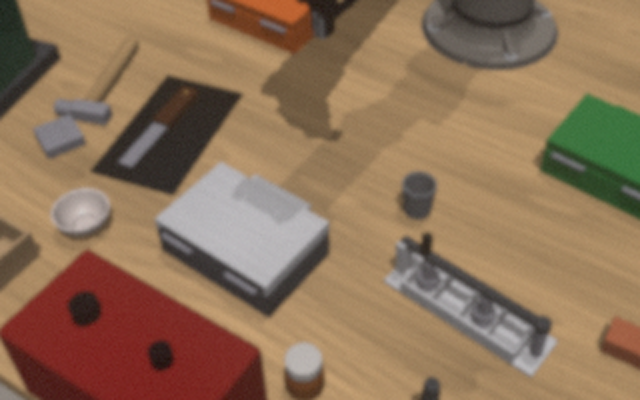

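The final view shows the lid shut and level, the blade flat on the pad, both rolls in their pockets and the keeper along the tray. Nothing else on the bench has moved. I'll hand it in.

```bash
python3 -c "
from bench import r
print(r.hand_in())"
```

```text
the job is handed in; nothing more can be done
None
```

The job is handed in at about 46 s of the 210 s: I prised the lid open with the blade and put both rolls present in tray pockets (−63 and +21 mm); the keeper and lid then measured shut, the blade lay flat on its pad, and nothing else looked disturbed. No verdict came back.

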